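# Clear a glass paint-sample plate and show its label end

### The job

Pick up the glass sample plate with the three pastel stubs still lying on it and tip them off over its plain end into the square stub tin; the notched corner marks the frosted label end, and no stub may slide onto that. Then, keeping hold of the plate by its clear part, present it to the painter across the bench: level, label up, at least 15 cm above the bench top, with the frosted end pointing straight away from the robot towards the far edge. Finish while still holding it there, and leave the other things on the bench alone.

Things in the scene. Friction and masses are not known exactly. Their poses are not given: they have to be found in the camera images.
- plate: Clear glass plate, green edges, 160 long x 64 wide x 8 mm thick, 0.16 to 0.25 kg, lying flat, label up, at any yaw; grip it across its width. Origin: centre of its underside (and of mass). x: along its length to the frosted label end, z: out of the label face. A 16 x 16 mm square notch is cut out of its +x, +y corner (left, from above, label end pointing away).
- label (a point): Centre of the frosted label on the plate's upper face, at plate x = +58 mm; the frosting covers x = +36 to +80 mm, the rest is clear glass with three grey swatches dried on its underside. The corner notch is at this end. Axes as the plate's.
- plain_end (a point): Middle of the plate's plain end (square corners, no notch) on its upper edge, at plate x = -80 mm; axes as the plate's.
- stub_a_center (a point): Centre of a hard square pastel stub, 28 x 15 x 15 mm, 11 to 17 g, grey to black, lying loose on the plate's clear part; x is its length. It slides on the glass at a slope of about 16 to 23 degrees.
- stub_b_center (a point): Centre of a hard square pastel stub, 22 x 17 x 17 mm, 11 to 17 g, grey to black, lying loose on the plate's clear part; x is its length. It slides on the glass at a slope of about 16 to 23 degrees.
- stub_c_center (a point): Centre of a hard square pastel stub, 24 x 15 x 15 mm, 11 to 17 g, grey to black, lying loose on the plate's clear part; x is its length. It slides on the glass at a slope of about 16 to 23 degrees.
- tin: Open square steel tin for stubs, 150 x 150 x 55 mm outside, walls and floor 3 mm, 0.4 kg, standing loose on the bench, empty. Origin: centre of its underside; x and y along its sides, z up.
- ahead (a point): Point on the bench top straight ahead of the robot, 350 mm short of the far edge where the painter stands; its x axis points straight away from the robot (world x).
- brush_pot: White pot, 112 mm across, with brushes, 270 mm tall in all; origin under its centre. Leave alone.
- tape_measure: Yellow tape measure, 70 x 34 x 64 mm; origin under its centre. Leave alone.
- paint_tube: Metal paint tube lying down, 130 x 40 x 22 mm; origin under its centre. Leave alone.
- medium_jar: Amber glass jar with a lid, 60 mm across, 90 mm tall; origin under its centre. Leave alone.

How it is judged:
By the outcome, as a careful person would: the job done as asked, in the order asked, and still so for the second after the job is handed in, while the arm keeps its last pose, push and grip.
It also fails if it takes over 61 s, if anything falls off the work surface, if the arm or the gripper's body presses on something with over 40 N, if the wrist force passes 120 N, or if a joint passes its speed limit or range.

### The arm

A 6-joint arm with a two-finger parallel gripper is mounted at the origin on the work surface. World frame = base frame: x ahead of the robot, y to its left, z up, the work surface at z = 0. Lengths are in m, angles in rad, forces in N, time in s.
With the tool pointing down it reaches from about 0.325 to 0.9 m from the base axis. Payload 3.5 kg.
Tool frame: the origin (TCP) lies midway between the tips of the shut fingers; the grasp point (between the pads) lies arm.hold_point_z behind it (arm.hold_point_z is the distance from the TCP to the grasp point, in m); z points along the fingers, y is the direction in which the jaws open and shut (so a half turn about z gives the same grasp; the last joint's range is limited). The gripper opens to 85 mm and grips with 20 to 120 N. Pads are 22 mm wide; open, the fingers measure 114 mm over their backs; the gripper's body (76 mm by 85 mm) begins 54 mm behind the grasp point. The pads swing forward as they close: fully open they stand 13 mm farther back than shut.
Start: joints at [-1.343, 0.276, -0.026, 1.268, 0, 1.467], TCP at [0.203, -0.591, 0.231] pointing down, gripper open.
Joint ranges: [-3.12, 3.12], [-0.85, 1.88], [-1.08, 1.24], [-1.95, 2.15], [-1.57, 1.53], [-3.14, 3.14]. Speed limits (rad/s): [2.57, 2.57, 3.14, 3.14, 3.14, 3.14].

### API

Orientations are given as a rotation vector (axis times angle).
In Python, from bench import arm gives the robot as it stands.
- The arm moves only by the tool step_arm, never from a script. Its argument "commands" is a list of rows, each a list of 5 numbers: the shift along the tool's x, y, z in mm, then the turn about the tool's z in rad, then the opening, from 0 (shut) to 1 (fully open). In form: [[tx, ty, tz, twist, claw], ...]. A call has 1 to 8 rows; each row is the pose to reach, as a shift and turn from the pose measured when the call began, along the tool's axes at that moment; what a row does not reach only later rows make up. A row lasts 1/12 s, in which the tool goes at most 41.7 mm and 7.16 degrees, less where a joint would pass 70% of its speed; a pose out of reach is approached as far as the arm can. A call with a gripper value outside its range is refused whole. The fingers move at their own pace and stop on an object; the grip force is fixed at half the most. Time passes only in rows, so rows that repeat a pose let the fingers close. It gives the time, the measured TCP pose, the force and the opening at its end, in the units of the state.
- arm.state(): the state, without advancing time (a new reading comes with each control period).
- arm.camera(name): name is "side" or "top" or "wrist"; returns a dict with "pixels" (420x560x3 uint8, red, green, blue), "fx", "fy", "cx", "cy" (pixels), "camera_from_world" (4x4, takes a point from world to camera coordinates). Camera axes: x right, y down, z forward; pixel columns grow to the right and rows downward; lengths in m; the calibration is good to about 2 mm. A picture is of the moment at which its call begins. There is no depth.
- arm.finish_job(): hands the job in, once; it reports no verdict.
The state is a dict: "clock": time; "q": joint angles; "joint_vel": joint speeds; "effort": joint torques, N m; "ee_pos": TCP position; "tool_rot": TCP orientation; "ft_force": force on the tool from outside, world axes, zero at the start; "moment": the same for the moment, N m; "finger_gap": opening from 0.0 (shut) to 1.0 (fully open).
Only numpy, scipy, OpenCV 4.12 (cv2) and the standard library are available. Lean on these libraries where they do the work, as an engineer would, in place of code of your own. Each camera call takes 0.05 s, during which the arm holds its last target.

## Working session

There is one attempt and no reset: what is moved stays moved. The work goes in short steps, Python scripts to look and compute and a tool call to move; the robot and the scene stay as the last step left them, time stands still between calls to the robot, and variables do not carry over. Pictures are saved under pics/ and viewed, and the job is handed in when it is done.

Besides the shell and the picture viewer there is one more tool, called after "Call:" by a JSON object that holds its "api" and its "payload". step_arm: Moves the arm, as the interface text tells. Its arguments: {"type":"object","properties":{"commands":{"type":"array","items":{"type":"array","items":{"type":"number"}}}},"required":["commands"]}

```bash
mkdir -p pics; ls; python3 - <<'E'
from bench import arm
import cv2
s=arm.state(); print(s, arm.hold_point_z)
for n in ("top","side","wrist"):
    c=arm.camera(n); cv2.imwrite(f"pics/{n}0.png",c["pixels"][:,:,::-1]); print(n,c["fx"],c["fy"],c["cx"],c["cy"]);print(c["camera_from_world"])
E
```

```text
pics
{'clock': 0.0, 'q': array([-1.34338038e+00,  2.77166277e-01, -2.78923184e-02,  1.26802782e+00,
       -1.67580599e-05,  1.46740111e+00]), 'joint_vel': array([-0.00175795,  0.00126345, -0.00114042,  0.00124298, -0.0021224 ,
       -0.00198235]), 'effort': array([ 5.36074713e-04, -4.45509911e+01,  2.95202172e+01,  1.65457232e-02,
       -2.22535215e-05,  1.23866732e-05]), 'ee_pos': array([ 0.20281525, -0.59033817,  0.23013368]), 'tool_rot': array([-3.09646164e+00, -5.16894593e-01,  2.49015919e-04]), 'ft_force': array([0.42561237, 0.1595502 , 0.25098749]), 'moment': array([-0.00227156, -0.00456062,  0.00603701]), 'finger_gap': 1.0068764653299724} 0.0187
top 490.04973798271556 490.04973798271556 272.75018513028414 210.16777859036276
[[ 0.01724377 -0.99984924 -0.00203875 -0.01780973]
 [-0.98684256 -0.01669153 -0.16082024  0.61919235]
 [ 0.16076197  0.00478508 -0.98698161  1.49772988]
 [ 0.          0.          0.          1.        ]]
side 415.34897479647424 415.34897479647424 277.4821296175163 210.14881190227976
[[-0.98168693 -0.18970595 -0.01739034  0.60207264]
 [-0.078621    0.48660643 -0.87007639  0.0827267 ]
 [ 0.17352092 -0.85277537 -0.49261004  1.01513485]
 [ 0.          0.          0.          1.        ]]
wrist 358.8491760571444 358.8491760571444 278.0491243213775 210.0220810545775
[[ 0.32479615 -0.94578136 -0.00225173 -0.62429215]
 [-0.90868252 -0.31271435  0.27659684 -0.03422926]
 [-0.26230428 -0.08779148 -0.96098341  0.38003995]
 [ 0.          0.          0.          1.        ]]
```

View pics/top0.png

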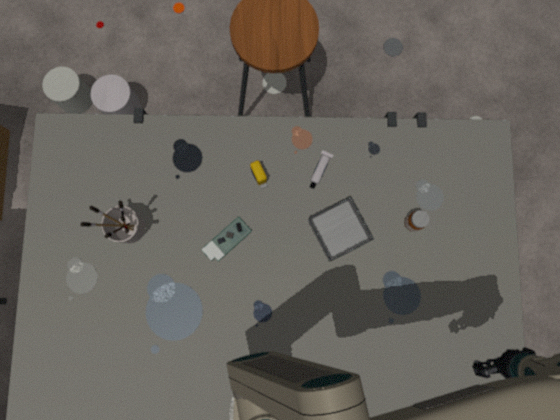

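View pics/side0.png

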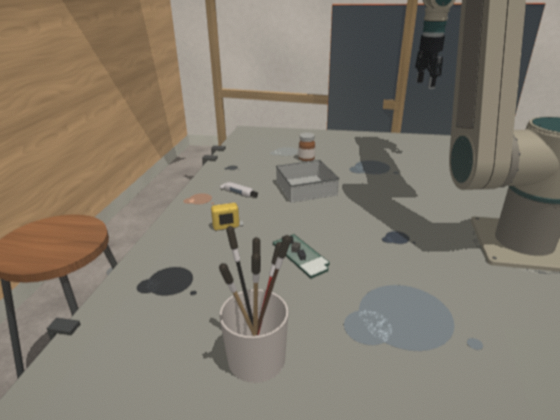

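View pics/wrist0.png

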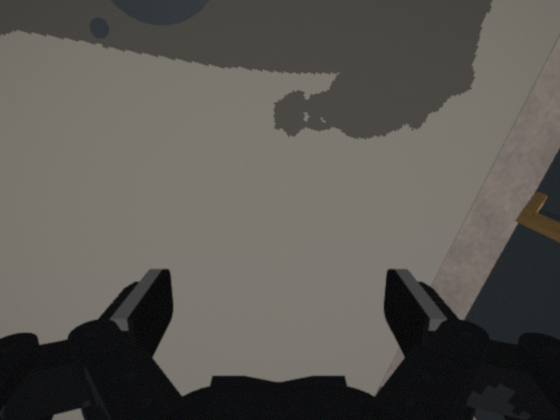

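The top view shows the plate near (227,240), with its frosted end at lower left, and the tin near (341,228). The tape, tube and jar sit close to the tin. I'll enlarge these areas to measure them.

```bash
python3 - <<'E'
import cv2
t=cv2.imread("pics/top0.png"); 
cv2.imwrite("pics/top_plate.png",cv2.resize(t[205:275,190:265],None,fx=8,fy=8,interpolation=cv2.INTER_CUBIC))
cv2.imwrite("pics/top_tin.png",cv2.resize(t[190:270,300:390],None,fx=7,fy=7,interpolation=cv2.INTER_CUBIC))
t=cv2.imread("pics/side0.png"); 
cv2.imwrite("pics/side_plate.png",cv2.resize(t[215:285,260:340],None,fx=8,fy=8,interpolation=cv2.INTER_CUBIC))
E
```

```text
(no output)
```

View pics/top_plate.png

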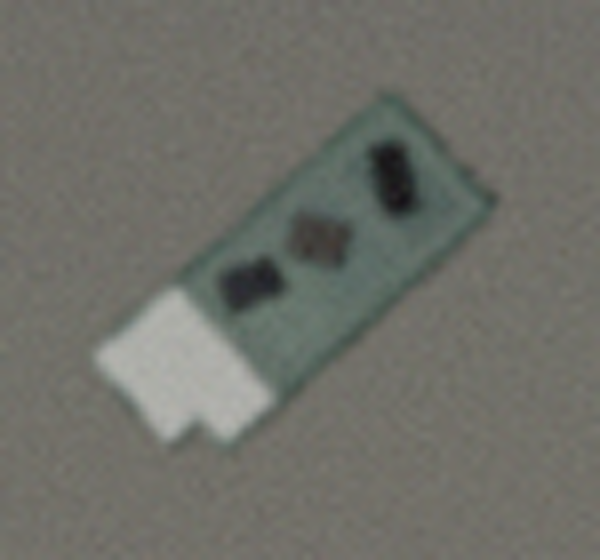

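View pics/top_tin.png

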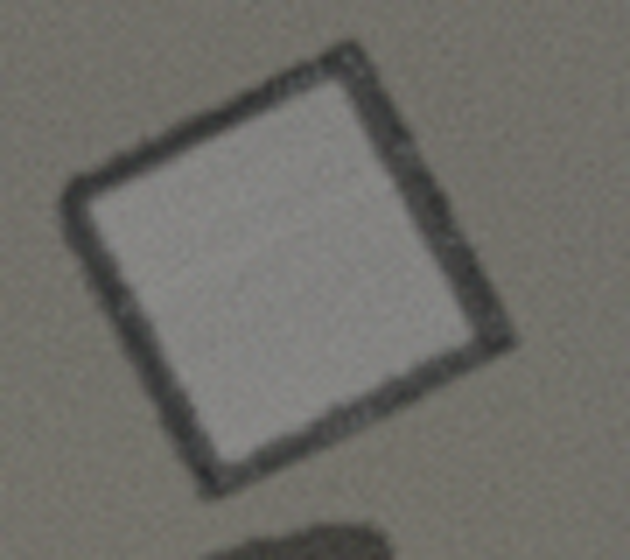

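View pics/side_plate.png

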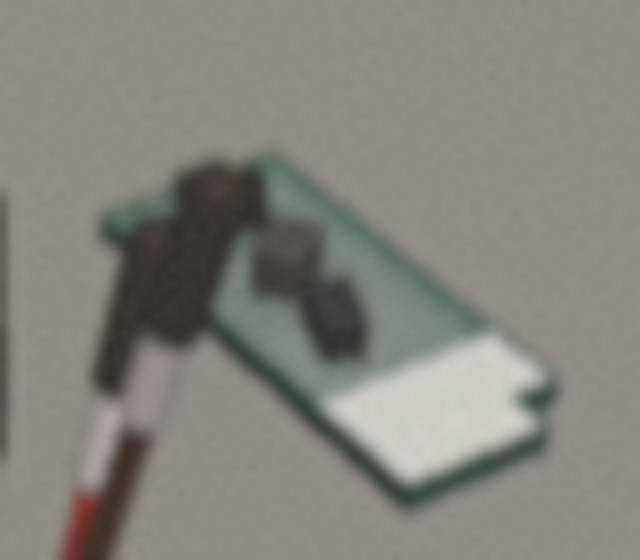

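```bash
cat > h.py <<'E'
import numpy as np
TOP=dict(fx=490.0497,cx=272.7502,cy=210.1678,T=np.array([[0.01724377,-0.99984924,-0.00203875,-0.01780973],[-0.98684256,-0.01669153,-0.16082024,0.61919235],[0.16076197,0.00478508,-0.98698161,1.49772988],[0,0,0,1]]))
def ray(c,u,v,z):
    T=c["T"] if "T" in c else c["camera_from_world"]; R=T[:3,:3]; o=-R.T@T[:3,3]
    d=R.T@np.array([(u-c["cx"])/c["fx"],(v-c["cy"])/c["fx"],1]); return o+d*(z-o[2])/d[2]
def proj(c,p):
    T=c["T"] if "T" in c else c["camera_from_world"]; q=T[:3,:3]@np.asarray(p)+T[:3,3]
    return np.array([c["cx"]+c["fx"]*q[0]/q[2],c["cy"]+c["fx"]*q[1]/q[2]])
E
python3 - <<'E'
from h import *
np.set_printoptions(precision=4,suppress=True)
f=lambda U,V,s,u0,v0,z: ray(TOP,(U+.5)/s-.5+u0,(V+.5)/s-.5+v0,z)
P={k:f(*v,8,190,205,.008) for k,v in dict(p1=(388,93),p2=(495,200),l1=(95,357),l2=(228,450),b1=(180,285),b2=(275,398)).items()}
for k in P: print(k,P[k])
print(np.linalg.norm(P['p1']-P['p2']),np.linalg.norm(P['p1']-P['l1']),np.linalg.norm(P['p2']-P['l2']))
d=P['l1']-P['p1']; print('heading',np.degrees(np.arctan2(d[1],d[0])))
d2=P['l2']-P['p2'];print(np.degrees(np.arctan2(d2[1],d2[0])))
for n,v in dict(a=(393,177),b=(320,238),c=(250,284)).items():
    print(n,f(*v,8,190,205,.016))
C=[f(*v,7,300,190,.055) for v in [(350,42),(68,185),(212,495),(515,343)]]
for c in C: print('tin',c)
print('ctr',np.mean(C,0))
for i in range(4):
    d=C[(i+1)%4]-C[i]; print(np.linalg.norm(d),np.degrees(np.arctan2(d[1],d[0])))
for n,uv in dict(edge=(275,117),edgeL=(35,113),edgeR=(510,122),tape=(259,172),tube=(321,170),jar=(418,221)).items(): print(n,ray(TOP,*uv,0))
E
```

```text
p1 [0.6046 0.105  0.008 ]
p2 [0.5617 0.0606 0.008 ]
l1 [0.4957 0.2193 0.008 ]
l2 [0.4595 0.1647 0.008 ]
b1 [0.5252 0.1863 0.008 ]
b2 [0.4806 0.1466 0.008 ]
0.06170760237456769 0.1578833808338059 0.14590272809544977
heading 133.60794793347046
134.4745904710178
a [0.5694 0.1014 0.016 ]
b [0.5443 0.1299 0.016 ]
c [0.5253 0.1573 0.016 ]
tin [ 0.6695 -0.2494  0.055 ]
tin [ 0.602  -0.1223  0.055 ]
tin [ 0.4644 -0.1867  0.055 ]
tin [ 0.5342 -0.3217  0.055 ]
ctr [ 0.5675 -0.2201  0.055 ]
0.14384872957761702 117.98333134408814
0.15190526830388945 -154.91586662252885
0.15196852786061776 -62.66324740242079
0.1534263509194475 28.142758000474245
edge [ 0.9454 -0.0091  0.    ]
edgeL [0.9462 0.8009 0.    ]
edgeR [ 0.9409 -0.7982  0.    ]
tape [0.7546 0.0406 0.    ]
tube [ 0.7648 -0.1641  0.    ]
jar [ 0.5999 -0.4794  0.    ]
```

Call:
{"api": "step_arm", "payload": {"commands": [[15, -15, 0, -0.06, 1], [43, -43, 0, -0.18, 1], [71, -70, 0, -0.3, 1], [99, -98, 0, -0.42, 1], [127, -126, 0, -0.54, 1], [155, -153, 0, -0.66, 1], [183, -181, 0, -0.78, 1], [211, -209, 0, -0.9, 1]]}}

```text
clock: 0.82
ee_pos: [0.3348, -0.3224, 0.2306]
tool_rot: [-2.559, -1.819, -0.001]
ft_force: [0.3, -0.3, 0.2]
finger_gap: 0.995
```

```bash
cat >> h.py <<'E'
from scipy.spatial.transform import Rotation as Ro
def go(s,xyz,H):
    R=Ro.from_rotvec(s["tool_rot"]).as_matrix(); d=R.T@(np.array(xyz)-s["ee_pos"])*1000
    h=np.degrees(np.arctan2(R[1,0],R[0,0])); tw=-np.radians(H-h)
    tilt=np.degrees(np.arccos(-R[2,2]))
    print("pos",s["ee_pos"].round(4),"H %.2f tilt %.2f q6 %.2f gap %.3f t %.2f"%(h,tilt,s["q"][5],s["finger_gap"],s["clock"]),"F",s["ft_force"].round(1),"M",s["moment"].round(2))
    print("shift",d.round(1),"twist",round(float(tw),3),"or",round(float(tw+2*np.pi),3),round(float(tw-2*np.pi),3))
E
python3 -c "
from h import *;from bench import arm
go(arm.state(),[.5523,.1153,.15],314)"
```

```text
pos [ 0.3348 -0.3224  0.2306] H 70.82 tilt 0.12 q6 1.00 gap 0.995 t 0.82 F [ 0.3 -0.3  0.2] M [-0.03 -0.09  0.02]
shift [484.7  61.8  81.4] twist -4.244 or 2.039 -10.527
```

Call:
{"api": "step_arm", "payload": {"commands": [[35, 4, 3, -0.12, 1], [70, 9, 6, -0.24, 1], [105, 13, 9, -0.36, 1], [140, 18, 12, -0.48, 1], [175, 22, 15, -0.6, 1], [210, 27, 18, -0.72, 1], [245, 31, 20, -0.84, 1], [280, 36, 20, -0.96, 1]]}}

```text
clock: 1.48
ee_pos: [0.4604, -0.0677, 0.2103]
tool_rot: [-1.421, -2.799, -0.002]
ft_force: [0.9, -0.2, 0.4]
finger_gap: 1.002
```

```bash
python3 -c "
from h import *;from bench import arm
go(arm.state(),[.5523,.1153,.15],314)"
```

```text
pos [ 0.4604 -0.0677  0.2103] H 126.17 tilt 0.16 q6 0.65 gap 1.002 t 1.48 F [ 0.9 -0.2  0.4] M [ 0.01 -0.02  0.03]
shift [ 93.4 182.2  60.6] twist -3.278 or 3.005 -9.561
```

Call:
{"api": "step_arm", "payload": {"commands": [[14, 28, 0, -0.12, 1], [28, 56, 0, -0.24, 1], [42, 84, 0, -0.36, 1], [56, 112, 0, -0.48, 1], [70, 140, 0, -0.6, 1], [82, 163, 0, -0.72, 1], [90, 178, 0, -0.84, 1], [93, 182, 0, -0.96, 1]]}}

```text
clock: 2.15
ee_pos: [0.5535, 0.1172, 0.2102]
tool_rot: [0.046, -3.14, -0.005]
ft_force: [0.9, 0.4, -0.6]
finger_gap: 1.0
```

Call:
{"api": "step_arm", "payload": {"commands": [[0, 0, 0, -0.12, 1], [0, 0, 0, -0.24, 1], [0, 0, 0, -0.36, 1], [0, 0, 0, -0.48, 1], [0, 0, 0, -0.6, 1], [0, 0, 0, -0.72, 1], [0, 0, 0, -0.84, 1], [0, 0, 0, -0.96, 1]]}}

```text
clock: 2.82
ee_pos: [0.5532, 0.1172, 0.2098]
tool_rot: [1.499, -2.76, -0.006]
ft_force: [-0.1, -0.3, 0.5]
finger_gap: 1.001
```

Call:
{"api": "step_arm", "payload": {"commands": [[0, 0, 0, -0.12, 1], [0, 0, 0, -0.24, 1], [0, 0, 0, -0.36, 1], [0, 0, 0, -0.48, 1], [0, 0, 0, -0.6, 1], [0, 0, 0, -0.72, 1], [0, 0, 0, -0.84, 1], [0, 0, 0, -0.96, 1]]}}

```text
clock: 3.48
ee_pos: [0.5528, 0.1172, 0.2094]
tool_rot: [-2.609, 1.748, 0.006]
ft_force: [-1.1, -0.2, -0.1]
finger_gap: 1.002
```

```bash
python3 -c "
from h import *;from bench import arm
import cv2
go(arm.state(),[.5523,.1153,.15],314)
c=arm.camera('wrist'); cv2.imwrite('pics/w1.png',c['pixels'][:,:,::-1])
np.save('w1.npy',{k:c[k] for k in c if k!='pixels'})
for p in [(.528,.1405,.008),(.6057-.022,.083,.008),(.5523,.1153,.008)]: print(proj(c,p))
"
```

```text
pos [0.5528 0.1172 0.2094] H -67.63 tilt 0.24 q6 -1.87 gap 1.002 t 3.48 F [-1.1 -0.2 -0.1] M [ 0.    0.01 -0.02]
shift [ 1.8  1.1 59.4] twist -6.661 or -0.378 -12.944
[293.76048828 211.67178373]
[263.29286734 136.05247787]
[280.96236969 179.68872201]
```

View pics/w1.png

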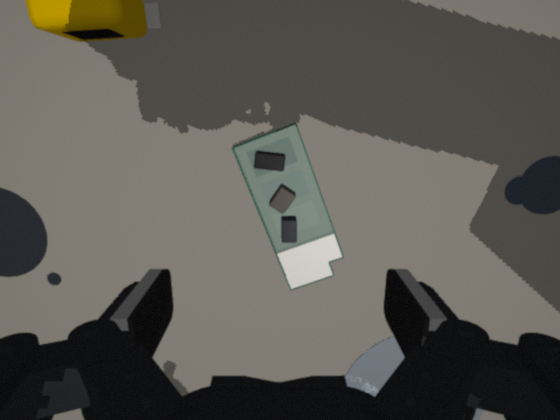

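The wrist view shows the plate, its plain end centred near (265,136) and label lower right. Projections agree with the top-view estimate. Next I align and descend partway.

Call:
{"api": "step_arm", "payload": {"commands": [[0, 0, 8, -0.1, 1], [1, 1, 25, -0.2, 1], [2, 1, 50, -0.3, 1], [2, 1, 80, -0.378, 1], [2, 1, 105, -0.378, 1], [2, 1, 109, -0.378, 1], [2, 1, 109, -0.378, 1]]}}

```text
clock: 4.12
ee_pos: [0.55, 0.1151, 0.0982]
tool_rot: [2.892, -1.224, -0.013]
ft_force: [-0.0, 0.5, 0.4]
finger_gap: 1.004
```

```bash
python3 -c "
from h import *;from bench import arm
import cv2
go(arm.state(),[.5523,.1153,.05],314)
c=arm.camera('wrist'); im=c['pixels'][:,:,::-1].copy();cv2.imwrite('pics/w2.png',im)
np.save('w2.npy',{k:c[k] for k in c if k!='pixels'})
u=np.array([np.cos(np.radians(134)),np.sin(np.radians(134)),0]);v=np.array([-u[1],u[0],0])
for a,b in [(-80,32),(-80,-32),(36,32),(36,-32),(80,-32)]: print(a,b,proj(c,np.array([.528,.1405,.008])+u*a/1000+v*b/1000))
"
```

```text
pos [0.55   0.1151 0.0982] H -45.87 tilt 0.49 q6 -2.25 gap 1.004 t 4.12 F [-0.   0.5  0.4] M [ 0.02  0.01 -0.01]
shift [ 1.8 -2.  48.2] twist -6.281 or 0.002 -12.564
-80 32 [326.87641496 146.38435696]
-80 -32 [227.27266433 146.18501137]
36 32 [320.38936683 305.64971354]
36 -32 [233.27035897 305.6179359 ]
80 -32 [235.16971223 356.10724255]
```

View pics/w2.png

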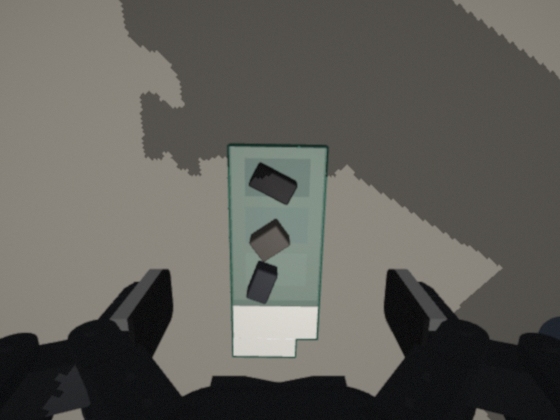

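Every plate corner agrees to within 1 px. Stub c lies close to the frosting (row 302, boundary at row 305), so I'll move gently.

Call:
{"api": "step_arm", "payload": {"commands": [[1, -1, 15, 0, 1], [2, -2, 40, 0, 1], [2, -2, 65, 0, 1], [2, -2, 82, 0, 1], [2, -2, 93, 0, 1], [2, -2, 98, 0, 1], [2, -2, 98, 0, 1], [2, -2, 98, 0, 1]]}}

```text
clock: 4.83
ee_pos: [0.5556, 0.1156, 0.0035]
tool_rot: [-2.892, 1.223, 0.005]
ft_force: [0.7, 0.3, 0.9]
finger_gap: 1.002
```

```bash
python3 -c "
from h import *;from bench import arm
import cv2
go(arm.state(),[.5523,.1153,-.005],314)
c=arm.camera('wrist'); im=c['pixels'][:,:,::-1].copy();cv2.imwrite('pics/w3.png',im)
c=arm.camera('side'); im=c['pixels'][:,:,::-1].copy();cv2.imwrite('pics/s3.png',cv2.resize(im[150:310,220:400],None,fx=4,fy=4))
"
```

```text
pos [0.5556 0.1156 0.0035] H -45.86 tilt 0.21 q6 -2.25 gap 1.002 t 4.83 F [0.7 0.3 0.9] M [-0.    0.01 -0.03]
shift [-2.1  2.6  8.5] twist -6.281 or 0.003 -12.564
```

View pics/w3.png

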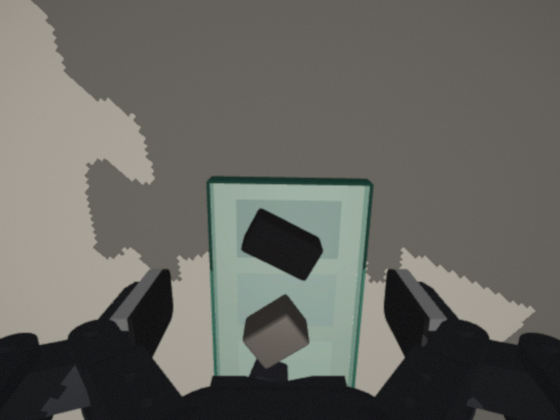

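View pics/s3.png

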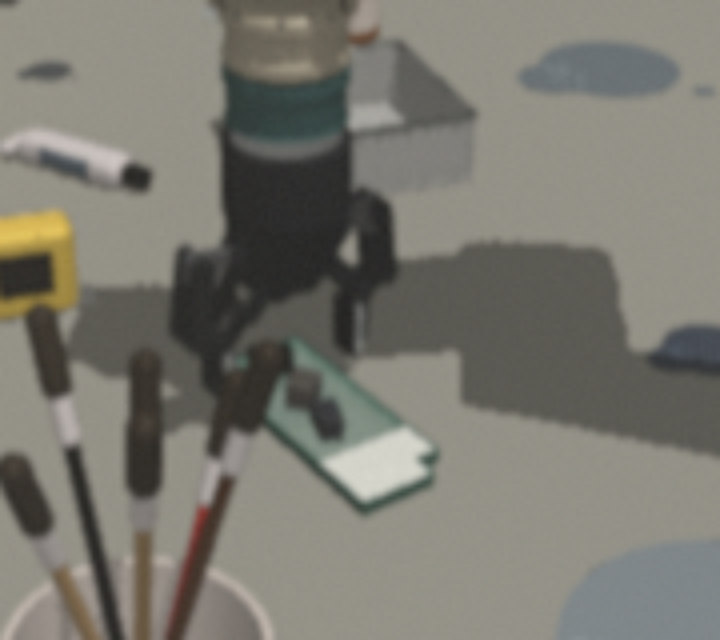

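Call:
{"api": "step_arm", "payload": {"commands": [[-1, 2, 3, 0, 1], [-2, 3, 6, 0, 1], [-2, 3, 8, 0, 1], [-2, 3, 8.5, 0, 1], [-2, 3, 8.5, 0, 0.85], [-2, 3, 8.5, 0, 0.83]]}}

```text
clock: 5.43
ee_pos: [0.5522, 0.115, -0.0049]
tool_rot: [-2.891, 1.223, 0.004]
ft_force: [0.8, -0.7, 0.4]
finger_gap: 0.831
```

```bash
python3 -c "
from h import *;from bench import arm
import cv2
go(arm.state(),[.5523,.1153,-.005],314)
c=arm.camera('wrist'); im=c['pixels'][:,:,::-1].copy();cv2.imwrite('pics/w4.png',im)
c=arm.camera('side'); im=c['pixels'][:,:,::-1].copy();cv2.imwrite('pics/s4.png',cv2.resize(im[180:290,240:360],None,fx=6,fy=6,interpolation=cv2.INTER_CUBIC))
"
```

```text
pos [ 0.5522  0.115  -0.0049] H -45.85 tilt 0.20 q6 -2.25 gap 0.831 t 5.43 F [ 0.8 -0.7  0.4] M [-0.   -0.05  0.01]
shift [-0.1 -0.3  0.1] twist -6.281 or 0.003 -12.564
```

View pics/w4.png

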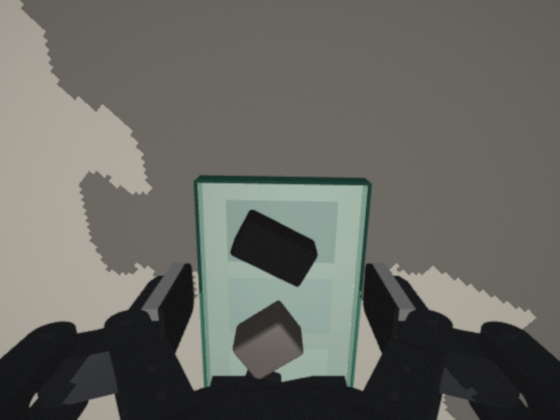

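View pics/s4.png

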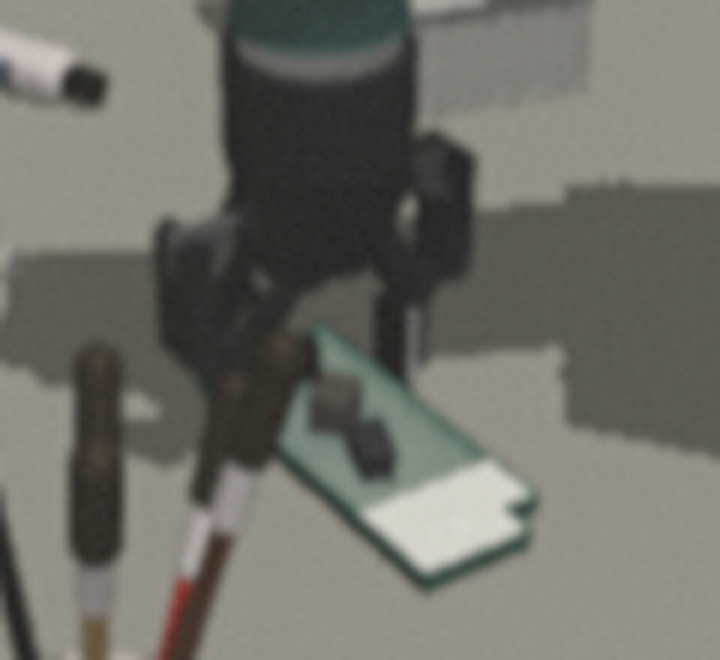

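Call:
{"api": "step_arm", "payload": {"commands": [[0, 0, 0, 0, 0.77], [0, 0, 0, 0, 0.74], [0, 0, 0, 0, 0.7], [0, 0, 0, 0, 0.6], [0, 0, 0, 0, 0.5], [0, 0, 0, 0, 0.5]]}}

```text
clock: 6.03
ee_pos: [0.5526, 0.115, -0.004]
tool_rot: [-2.891, 1.223, 0.003]
ft_force: [-0.8, -0.7, 5.1]
finger_gap: 0.725
```

```bash
python3 -c "
from h import *;from bench import arm
import cv2
go(arm.state(),[.5523,.1153,-.005],314)
c=arm.camera('wrist'); im=c['pixels'][:,:,::-1].copy();cv2.imwrite('pics/w5.png',im)
c=arm.camera('side'); im=c['pixels'][:,:,::-1].copy();cv2.imwrite('pics/s5.png',cv2.resize(im[180:290,240:360],None,fx=6,fy=6,interpolation=cv2.INTER_CUBIC))
"
```

```text
pos [ 0.5526  0.115  -0.004 ] H -45.85 tilt 0.17 q6 -2.25 gap 0.725 t 6.03 F [-0.8 -0.7  5.1] M [-0.09  0.39 -0.05]
shift [-0.5  0.   1. ] twist -6.281 or 0.003 -12.564
```

View pics/w5.png

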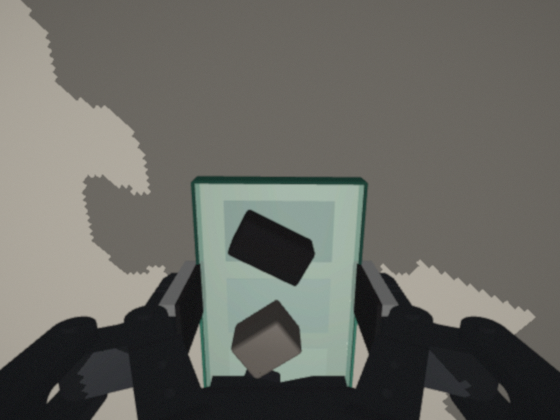

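View pics/s5.png

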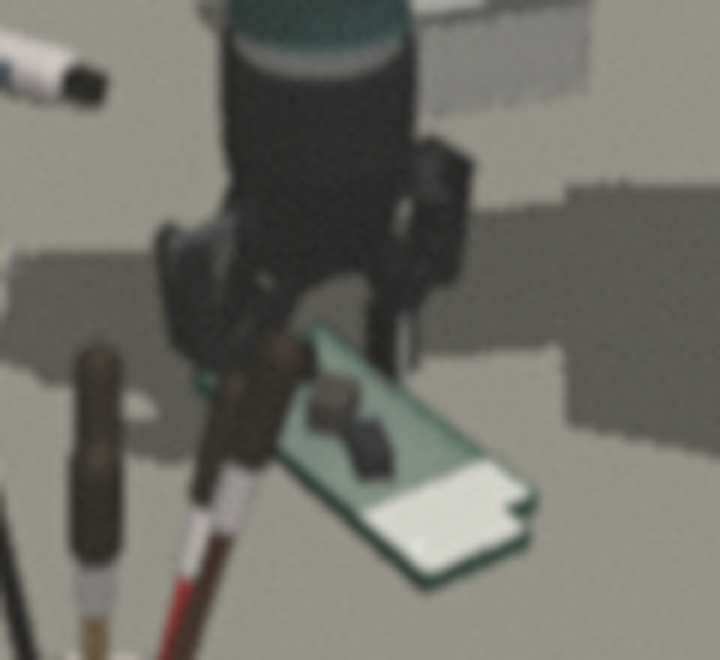

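Gripped, opening 0.725. I'll lift a little to see whether the label end droops.

Call:
{"api": "step_arm", "payload": {"commands": [[0, 0, -0.5, 0, 0.5], [0, 0, -1.5, 0, 0.5], [0, 0, -3, 0, 0.5], [0, 0, -5, 0, 0.5], [0, 0, -7, 0, 0.5], [0, 0, -9, 0, 0.5], [0, 0, -10, 0, 0.5], [0, 0, -10, 0, 0.5]]}}

```text
clock: 6.8
ee_pos: [0.5529, 0.115, 0.0063]
tool_rot: [-2.891, 1.223, 0.002]
ft_force: [0.2, 0.6, -1.8]
finger_gap: 0.727
```

```bash
python3 -c "
from h import *;from bench import arm
import cv2
go(arm.state(),[.5523,.1153,-.005],314)
c=arm.camera('wrist'); im=c['pixels'][:,:,::-1].copy();cv2.imwrite('pics/w6.png',im)
c=arm.camera('side'); im=c['pixels'][:,:,::-1].copy();cv2.imwrite('pics/s6.png',cv2.resize(im[180:290,240:360],None,fx=6,fy=6,interpolation=cv2.INTER_CUBIC))
"
```

```text
pos [0.5529 0.115  0.0063] H -45.85 tilt 0.17 q6 -2.25 gap 0.727 t 6.80 F [ 0.2  0.6 -1.8] M [-0.03 -0.04  0.01]
shift [-0.7  0.2 11.3] twist -6.281 or 0.003 -12.564
```

View pics/w6.png

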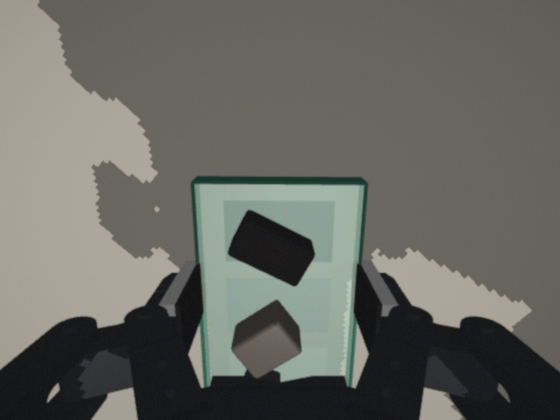

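View pics/s6.png

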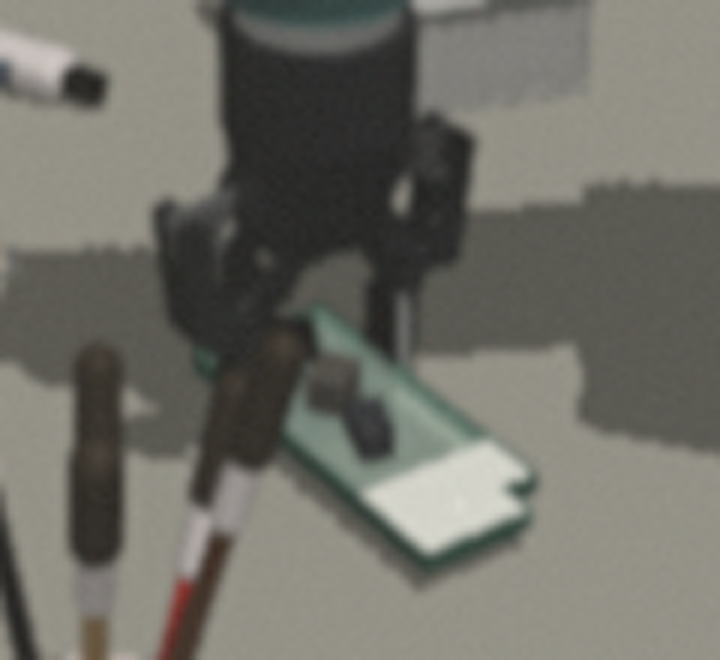

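The plate lifted level with no droop, and the stubs are unmoved. Continuing up gently.

Call:
{"api": "step_arm", "payload": {"commands": [[0, 0, -3, 0, 0.5], [0, 0, -9, 0, 0.5], [0, 0, -18, 0, 0.5], [0, 0, -30, 0, 0.5], [0, 0, -42, 0, 0.5], [0, 0, -51, 0, 0.5], [0, 0, -57, 0, 0.5], [0, 0, -60, 0, 0.5]]}}

```text
clock: 7.57
ee_pos: [0.5539, 0.1149, 0.068]
tool_rot: [-2.89, 1.222, -0.001]
ft_force: [0.4, 0.6, -2.3]
finger_gap: 0.724
```

Call:
{"api": "step_arm", "payload": {"commands": [[0, 0, -3, 0, 0.5], [0, 0, -9, 0, 0.5], [0, 0, -18, 0, 0.5], [0, 0, -30, 0, 0.5], [0, 0, -42, 0, 0.5], [0, 0, -51, 0, 0.5], [0, 0, -57, 0, 0.5], [0, 0, -60, 0, 0.5]]}}

```text
clock: 8.23
ee_pos: [0.5548, 0.1148, 0.1298]
tool_rot: [-2.889, 1.222, -0.005]
ft_force: [-0.8, 0.8, -1.6]
finger_gap: 0.726
```

```bash
python3 -c "
from h import *;from bench import arm
import cv2
go(arm.state(),[.5508,-.1872,.12],297)
c=arm.camera('wrist'); im=c['pixels'][:,:,::-1].copy();cv2.imwrite('pics/w7.png',im)
"
```

```text
pos [0.5548 0.1148 0.1298] H -45.85 tilt 0.34 q6 -2.25 gap 0.726 t 8.23 F [-0.8  0.8 -1.6] M [-0.05 -0.07 -0.04]
shift [213.9 213.3   8.7] twist -5.984 or 0.299 -12.267
```

View pics/w7.png

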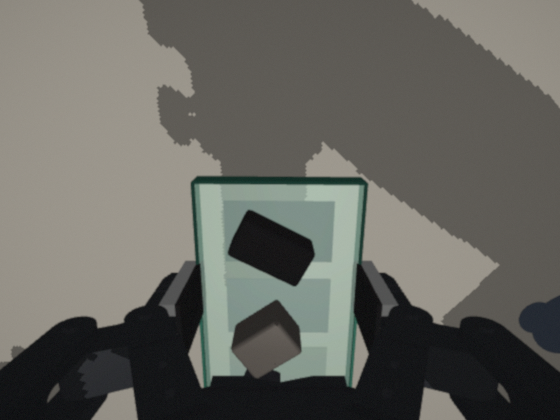

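Call:
{"api": "step_arm", "payload": {"commands": [[2, 2, 0, 0, 0.5], [8, 8, 0, 0.01, 0.5], [18, 18, 0, 0.03, 0.5], [32, 32, 0, 0.05, 0.5], [46, 46, 0, 0.07, 0.5], [58, 58, 0, 0.09, 0.5], [67, 67, 0, 0.1, 0.5], [72, 72, 0, 0.1, 0.5]]}}

```text
clock: 8.95
ee_pos: [0.5527, 0.0112, 0.1287]
tool_rot: [-2.824, 1.368, -0.003]
ft_force: [0.6, 0.6, -2.9]
finger_gap: 0.724
```

```bash
python3 -c "
from h import *;from bench import arm
go(arm.state(),[.5508,-.1872,.12],297)
"
```

```text
pos [0.5527 0.0112 0.1287] H -51.69 tilt 0.26 q6 -2.34 gap 0.724 t 8.95 F [ 0.6  0.6 -2.9] M [-0.04 -0.02 -0.02]
shift [154.5 124.5   8.1] twist -6.086 or 0.197 -12.369
```

Call:
{"api": "step_arm", "payload": {"commands": [[3, 2, 0, 0, 0.5], [10, 8, 0, 0.01, 0.5], [21, 17, 0, 0.03, 0.5], [36, 29, 0, 0.05, 0.5], [51, 41, 0, 0.07, 0.5], [64, 52, 0, 0.09, 0.5], [74, 60, 0, 0.1, 0.5], [79, 64, 0, 0.1, 0.5]]}}

```text
clock: 9.62
ee_pos: [0.5516, -0.0919, 0.1284]
tool_rot: [-2.751, 1.509, -0.003]
ft_force: [-0.9, 0.1, -2.3]
finger_gap: 0.721
```

```bash
python3 -c "
from h import *;from bench import arm
go(arm.state(),[.5508,-.1872,.12],297)
"
```

```text
pos [ 0.5516 -0.0919  0.1284] H -57.49 tilt 0.26 q6 -2.42 gap 0.721 t 9.62 F [-0.9  0.1 -2.3] M [-0.06 -0.03  0.04]
shift [80.  51.9  8.1] twist -6.187 or 0.096 -12.47
```

Call:
{"api": "step_arm", "payload": {"commands": [[3, 2, 0, 0, 0.5], [10, 6, 0, 0.01, 0.5], [21, 14, 0, 0.03, 0.5], [36, 23, 0, 0.05, 0.5], [51, 33, 0, 0.07, 0.5], [65, 42, 0, 0.09, 0.5], [75, 49, 0, 0.096, 0.5], [80, 52, 0, 0.096, 0.5]]}}

```text
clock: 10.28
ee_pos: [0.5508, -0.1891, 0.1281]
tool_rot: [-2.674, 1.641, -0.003]
ft_force: [0.2, 0.2, -2.3]
finger_gap: 0.722
```

```bash
python3 -c "
from h import *;from bench import arm
import cv2
go(arm.state(),[.5508,-.1872,.12],297)
for n in ('wrist','side','top'):
    c=arm.camera(n); im=c['pixels'][:,:,::-1].copy();cv2.imwrite('pics/%s8.png'%n,im)
t=cv2.imread('pics/side8.png');cv2.imwrite('pics/side8c.png',cv2.resize(t[90:240,210:400],None,fx=4,fy=4))
"
```

```text
pos [ 0.5508 -0.1891  0.1281] H -63.07 tilt 0.25 q6 -2.48 gap 0.722 t 10.28 F [ 0.2  0.2 -2.3] M [-0.04 -0.01  0.03]
shift [-1.7 -0.8  8.1] twist -6.284 or -0.001 -12.568
```

View pics/wrist8.png

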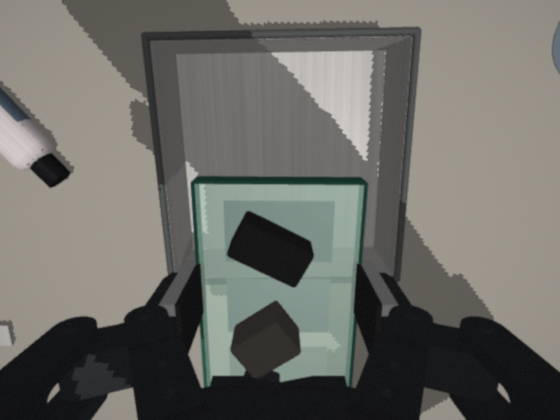

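View pics/side8c.png

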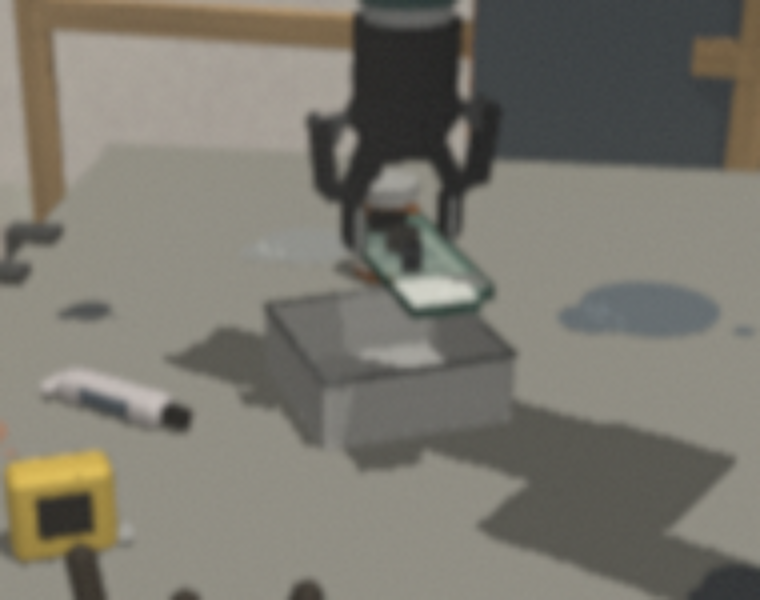

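View pics/top8.png

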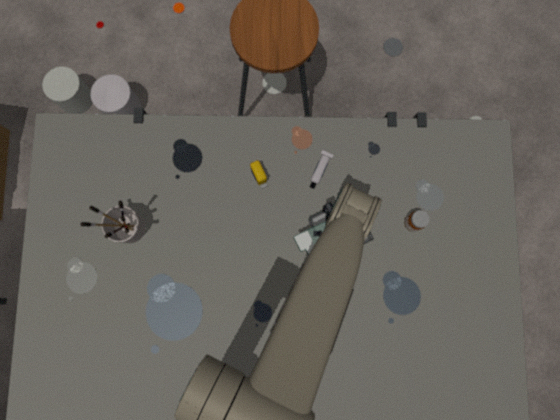

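```bash
python3 -c "
from h import *;from bench import arm
c=arm.camera('wrist')
a=ray(c,147,36,.055);b=ray(c,417,32,.055);print(a,b,np.linalg.norm(a-b))
d=b-a;print(np.degrees(np.arctan2(d[1],d[0])))
print(ray(c,279,277,.055))
for p in ((.5335,-.1533,.055),(.602,-.1223,.055),(.4644,-.1867,.055)): print(proj(c,p))
"
```

```text
[ 0.66594055 -0.25013577  0.055     ] [ 0.53484985 -0.31898145  0.055     ] 0.1480692362691429
-152.29262676148633
[ 0.53493306 -0.15320418  0.055     ]
[280.99072177 277.77903076]
[167.46662594 272.72242064]
[396.69695096 280.27623558]
```

```bash
python3 -c "
import cv2
t=cv2.imread('pics/wrist8.png');cv2.imwrite('pics/w8c.png',cv2.resize(t[160:400,140:420],None,fx=2.5,fy=2.5))
"
```

```text
(no output)
```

View pics/w8c.png

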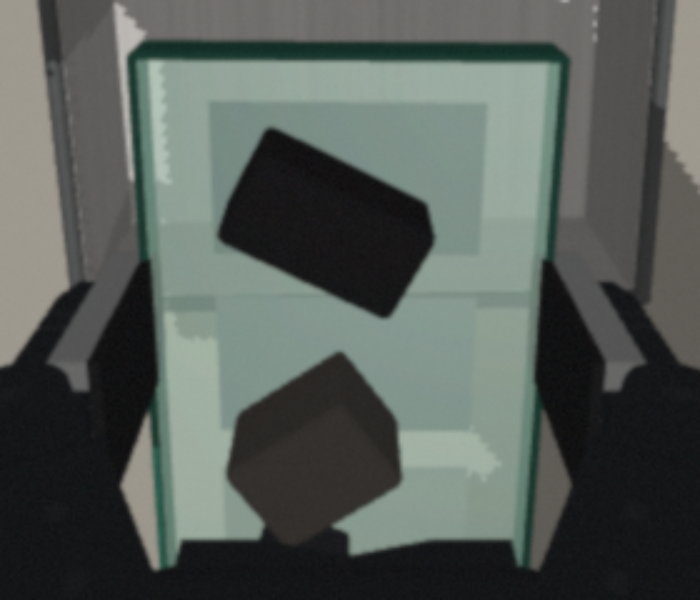

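The wrist view puts the tin's near rim at about row 278 under the glass, as predicted, with about 36 mm of lever from the inner rim to the pads. Because the tool can only turn about its own axis, I'll use the rim to rotate the plate in the jaws. Pressing the label side gently on the rim lowers the plain end inside the tin.

Call:
{"api": "step_arm", "payload": {"commands": [[0, 0, 3, 0, 0.5], [0, 0, 9, 0, 0.5], [0, 0, 18, 0, 0.5], [0, 0, 30, 0, 0.5], [0, 0, 42, 0, 0.5], [0, 0, 54, 0, 0.5], [0, 0, 62, 0, 0.5], [0, 0, 67, 0, 0.5]]}}

```text
clock: 11.15
ee_pos: [0.5494, -0.1859, 0.0587]
tool_rot: [-2.675, 1.639, 0.004]
ft_force: [1.5, 0.3, -2.2]
finger_gap: 0.723
```

Call:
{"api": "step_arm", "payload": {"commands": [[0, 0, 2, 0, 0.5], [0, 0, 4, 0, 0.5], [0, 0, 6, 0, 0.5], [0, 0, 8, 0, 0.5], [0, 0, 9, 0, 0.5], [0, 0, 10, 0, 0.5], [0, 0, 11, 0, 0.5], [0, 0, 12, 0, 0.5]]}}

```text
clock: 11.82
ee_pos: [0.5503, -0.1865, 0.0488]
tool_rot: [-2.675, 1.639, 0.0]
ft_force: [-3.8, -0.2, 9.1]
finger_gap: 0.722
```

```bash
cat > look.py <<'E'
import sys
from h import *;from bench import arm
import cv2
k=sys.argv[1]
go(arm.state(),[.5508,-.1872,.03],297)
for n in ('wrist','side'):
    c=arm.camera(n); im=c['pixels'][:,:,::-1].copy();cv2.imwrite('pics/%s%s.png'%(n,k),im)
t=cv2.imread('pics/side%s.png'%k);cv2.imwrite('pics/side%sc.png'%k,cv2.resize(t[100:230,230:390],None,fx=5,fy=5))
E
python3 look.py 9
```

```text
pos [ 0.5503 -0.1865  0.0488] H -62.97 tilt 0.24 q6 -2.48 gap 0.722 t 11.82 F [-3.8 -0.2  9.1] M [0.34 1.   0.05]
shift [ 0.9 -0.  18.8] twist -6.283 or 0.001 -12.566
```

View pics/wrist9.png

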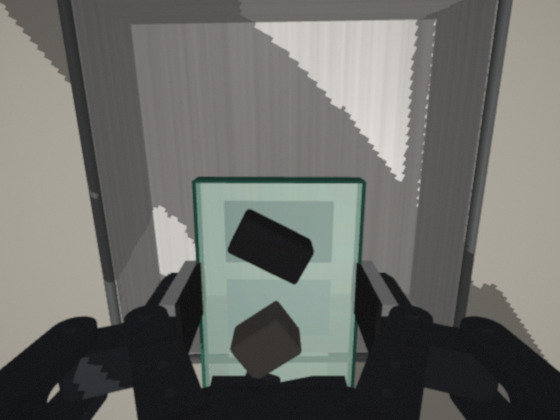

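View pics/side9c.png

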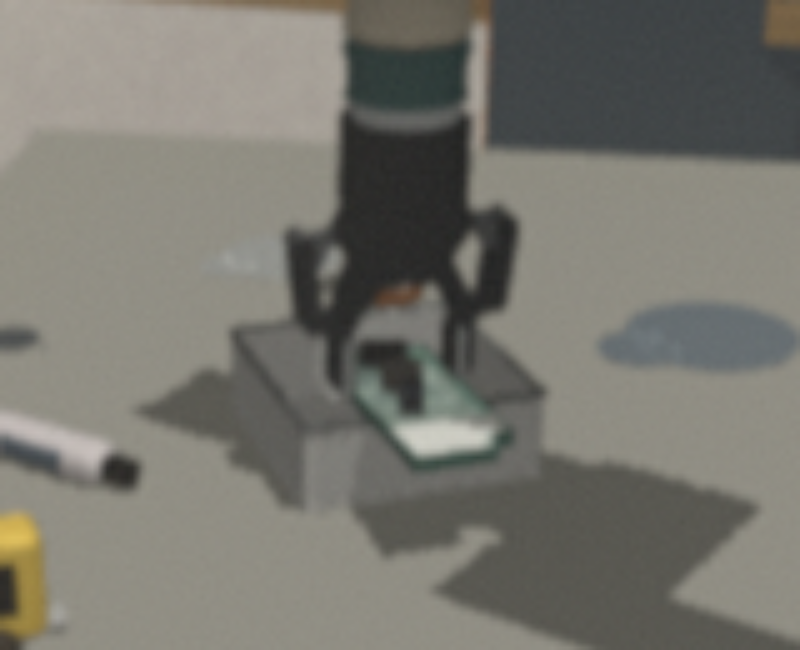

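Contact at 11 N, so the plate is on the rim. Pressing on slowly.

Call:
{"api": "step_arm", "payload": {"commands": [[0, 0, 3, 0, 0.5], [0, 0, 4, 0, 0.5], [0, 0, 5, 0, 0.5], [0, 0, 6, 0, 0.5]]}}

```text
clock: 12.25
ee_pos: [0.552, -0.1877, 0.0456]
tool_rot: [-2.676, 1.639, -0.007]
ft_force: [-2.9, -1.5, 9.0]
finger_gap: 0.724
```

```bash
python3 look.py 10
```

```text
pos [ 0.552  -0.1877  0.0456] H -62.97 tilt 0.32 q6 -2.48 gap 0.724 t 12.25 F [-2.9 -1.5  9. ] M [0.1  0.77 0.17]
shift [-1.   1.  15.6] twist -6.283 or 0.0 -12.566
```

View pics/wrist10.png

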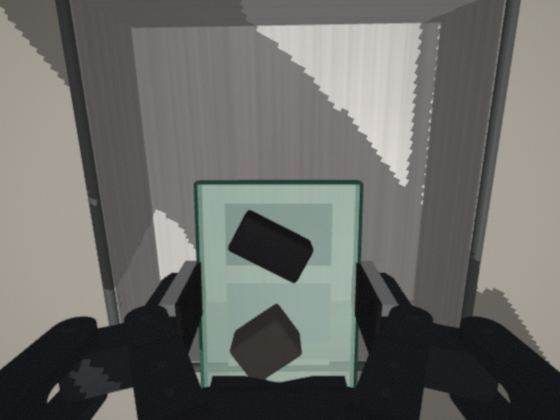

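View pics/side10c.png

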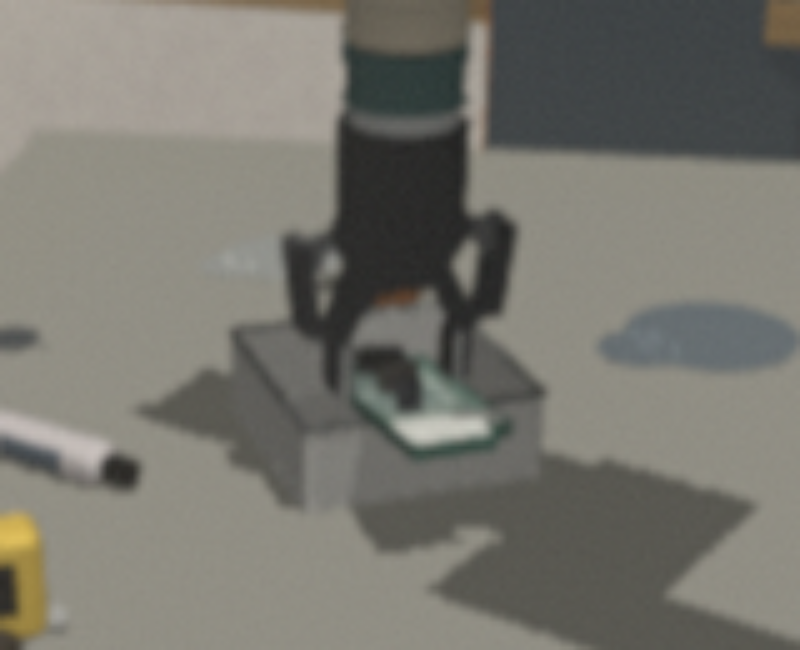

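It's working: the plate is pivoting in the jaws with the label end up, at only about 11 N. Continuing.

Call:
{"api": "step_arm", "payload": {"commands": [[0, 0, 3, 0, 0.5], [0, 0, 4, 0, 0.5], [0, 0, 5, 0, 0.5], [0, 0, 6, 0, 0.5], [0, 0, 7, 0, 0.5], [0, 0, 8, 0, 0.5], [0, 0, 9, 0, 0.5], [0, 0, 10, 0, 0.5]]}}

```text
clock: 13.02
ee_pos: [0.5545, -0.1897, 0.0384]
tool_rot: [-2.676, 1.64, -0.016]
ft_force: [-0.6, -1.9, 8.3]
finger_gap: 0.727
```

```bash
python3 look.py 11
```

```text
pos [ 0.5545 -0.1897  0.0384] H -62.99 tilt 0.61 q6 -2.48 gap 0.727 t 13.02 F [-0.6 -1.9  8.3] M [-0.16  0.39  0.04]
shift [-4.   2.2  8.4] twist -6.283 or 0.0 -12.566
```

View pics/wrist11.png

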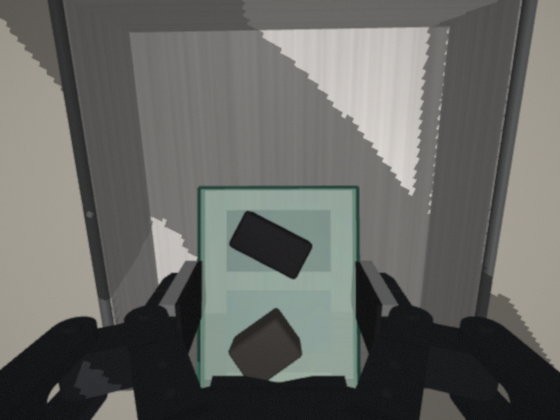

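View pics/side11c.png

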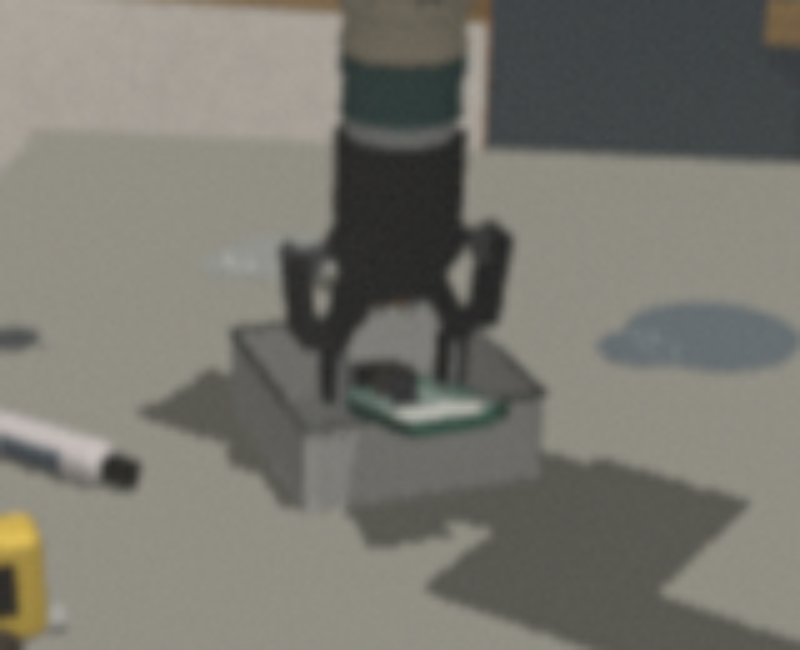

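Call:
{"api": "step_arm", "payload": {"commands": [[0, 0, 3, 0, 0.5], [-1, 1, 4, 0, 0.5], [-1, 1, 5, 0, 0.5], [-2, 1, 6, 0, 0.5], [-2, 2, 7, 0, 0.5], [-2, 2, 8, 0, 0.5]]}}

```text
clock: 13.62
ee_pos: [0.557, -0.1914, 0.0341]
tool_rot: [-2.674, 1.64, -0.033]
ft_force: [2.3, -2.0, 8.6]
finger_gap: 0.727
```

```bash
python3 look.py 12
```

```text
pos [ 0.557  -0.1914  0.0341] H -63.03 tilt 1.24 q6 -2.48 gap 0.727 t 13.62 F [ 2.3 -2.   8.6] M [-0.03 -0.13 -0.1 ]
shift [-6.6  3.7  3.9] twist -6.284 or -0.001 -12.567
```

View pics/wrist12.png

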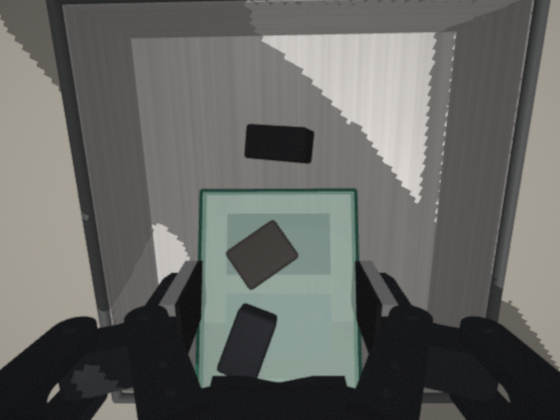

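View pics/side12c.png

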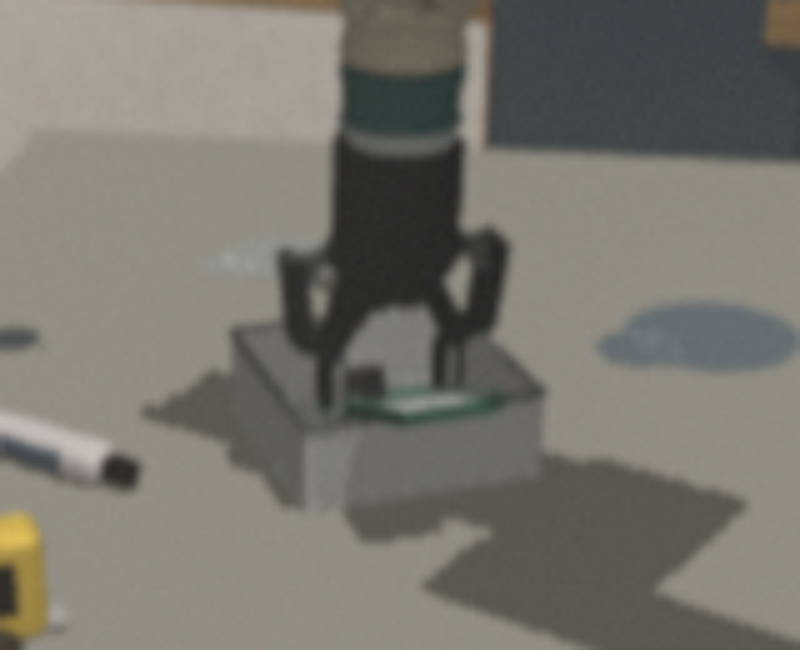

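Stub a has dropped into the tin, and b and c are sliding towards the plain end. A little more tilt.

Call:
{"api": "step_arm", "payload": {"commands": [[-2, 1, 2, 0, 0.5], [-3, 2, 4, 0, 0.5], [-4, 2, 5, 0, 0.5], [-4, 2, 6, 0, 0.5], [-4, 2, 6, 0, 0.5], [-4, 2, 6, 0, 0.5]]}}

```text
clock: 14.22
ee_pos: [0.5581, -0.1917, 0.0314]
tool_rot: [-2.674, 1.64, -0.049]
ft_force: [1.2, -2.8, 8.5]
finger_gap: 0.73
```

```bash
python3 look.py 13
```

```text
pos [ 0.5581 -0.1917  0.0314] H -63.07 tilt 1.82 q6 -2.48 gap 0.730 t 14.22 F [ 1.2 -2.8  8.5] M [-0.37 -0.13 -0.02]
shift [-7.4  4.5  1.2] twist -6.284 or -0.001 -12.568
```

View pics/wrist13.png

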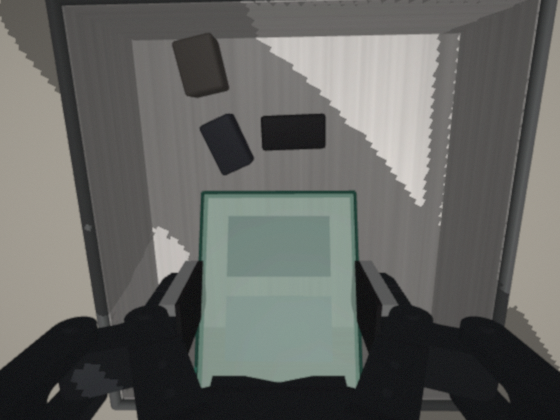

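View pics/side13c.png

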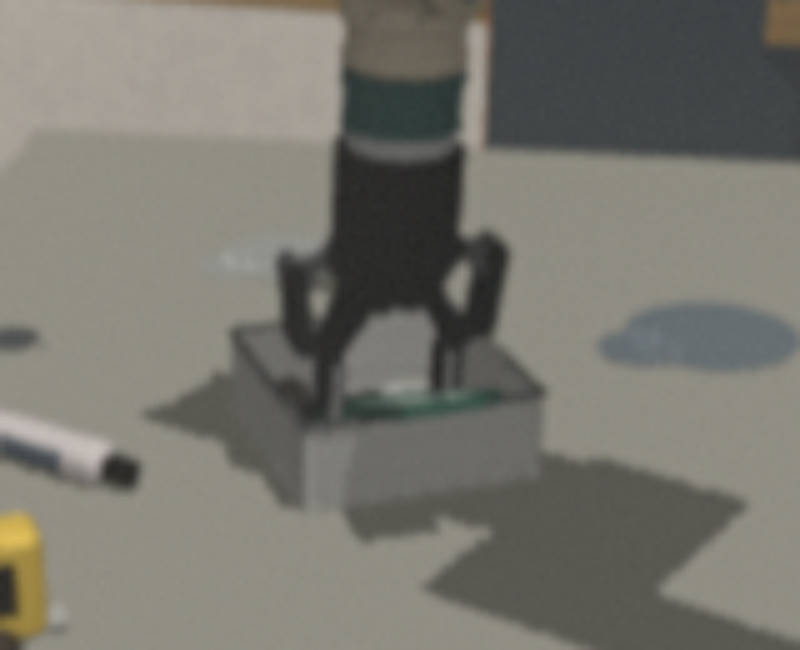

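All three stubs are in the tin, at (200,65), (227,143) and (293,131), and the plate is clear. Lifting out.

Call:
{"api": "step_arm", "payload": {"commands": [[0, 0, -4, 0, 0.5], [0, 0, -12, 0, 0.5], [0, 0, -25, 0, 0.5], [0, 0, -40, 0, 0.5], [0, 0, -55, 0, 0.5], [0, 0, -70, 0, 0.5], [0, 0, -82, 0, 0.5], [0, 0, -88, 0, 0.5]]}}

```text
clock: 14.98
ee_pos: [0.5561, -0.1907, 0.1213]
tool_rot: [-2.674, 1.64, -0.052]
ft_force: [0.5, -0.1, -1.6]
finger_gap: 0.722
```

Call:
{"api": "step_arm", "payload": {"commands": [[0, 0, -5, 0, 0.5], [0, 0, -14, 0, 0.5], [0, 0, -25, 0, 0.5], [0, 0, -36, 0, 0.5], [0, 0, -45, 0, 0.5], [0, 0, -50, 0, 0.5], [0, 0, -50, 0, 0.5]]}}

```text
clock: 15.57
ee_pos: [0.5557, -0.1905, 0.1732]
tool_rot: [-2.673, 1.64, -0.057]
ft_force: [0.3, -0.5, -1.3]
finger_gap: 0.725
```

```bash
python3 look.py 14; python3 -c "
from h import *;from bench import arm
print(Ro.from_rotvec(arm.state()['tool_rot']).as_matrix().round(4)); print(arm.state()['q'].round(3))
go(arm.state(),[.5,.1,.12],180)"
```

```text
pos [ 0.5557 -0.1905  0.1732] H -63.06 tilt 2.11 q6 -2.48 gap 0.725 t 15.57 F [ 0.3 -0.5 -1.3] M [-0.   -0.   -0.01]
shift [ -9.3   6.1 142.9] twist -6.284 or -0.001 -12.567
[[ 0.4529 -0.891   0.0311]
 [-0.8912 -0.4534 -0.0137]
 [ 0.0263 -0.0215 -0.9994]]
[-4.410e-01  2.240e-01 -2.250e-01  1.088e+00  1.000e-03 -2.482e+00]
pos [ 0.5546 -0.1901  0.1714] H -63.06 tilt 1.95 q6 -2.48 gap 0.723 t 15.67 F [ 0.9  0.8 -1.8] M [-0.02  0.05  0.01]
shift [-284.6  -81.8   45.7] twist -4.242 or 2.041 -10.525
```

View pics/side14.png

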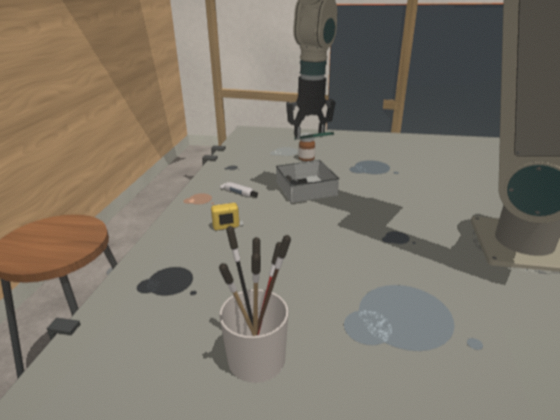

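View pics/wrist14.png

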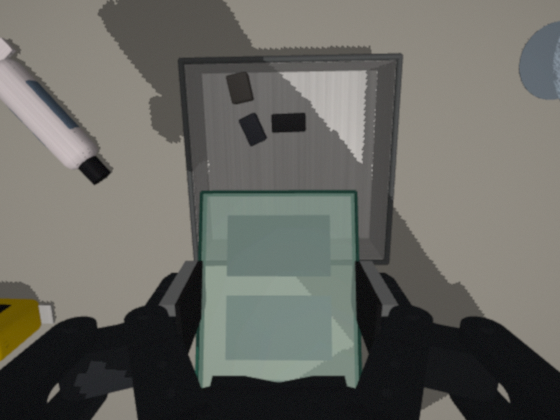

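The stubs stay in the tin, which hasn't visibly moved. Next I swing to a free patch of bench, with the plate turned label-away. There I'll press the low plain end onto the bench to level the plate in the grip.

Call:
{"api": "step_arm", "payload": {"commands": [[-6, -2, 0, 0.03, 0.5], [-18, -7, 0, 0.1, 0.5], [-36, -13, 0, 0.19, 0.5], [-56, -20, 0, 0.29, 0.5], [-76, -28, 0, 0.39, 0.5], [-96, -35, 0, 0.49, 0.5], [-112, -41, 0, 0.59, 0.5], [-122, -44, 0, 0.66, 0.5]]}}

```text
clock: 16.33
ee_pos: [0.5373, -0.0595, 0.168]
tool_rot: [-1.988, 2.414, -0.044]
ft_force: [-0.1, -0.4, -1.6]
finger_gap: 0.724
```

```bash
python3 -c "
from h import *;from bench import arm
go(arm.state(),[.53,.02,.14],180)"
```

```text
pos [ 0.5373 -0.0595  0.168 ] H -101.04 tilt 1.80 q6 -1.61 gap 0.724 t 16.33 F [-0.1 -0.4 -1.6] M [-0.08  0.02  0.01]
shift [-76.8  23.2  26.8] twist -4.905 or 1.378 -11.188
```

Call:
{"api": "step_arm", "payload": {"commands": [[-6, 2, 0, 0.05, 0.5], [-18, 5, 2, 0.14, 0.5], [-32, 9, 5, 0.24, 0.5], [-46, 14, 8, 0.34, 0.5], [-58, 17, 12, 0.44, 0.5], [-68, 20, 16, 0.54, 0.5], [-75, 23, 19, 0.63, 0.5], [-77, 23, 20, 0.7, 0.5]]}}

```text
clock: 17.0
ee_pos: [0.5282, 0.0215, 0.1451]
tool_rot: [-1.034, 2.945, -0.03]
ft_force: [-0.7, -0.5, -1.4]
finger_gap: 0.724
```

Call:
{"api": "step_arm", "payload": {"commands": [[0, 0, 0, 0.05, 0.5], [0, 0, 0, 0.13, 0.5], [0, 0, 0, 0.22, 0.5], [0, 0, 0, 0.32, 0.5], [0, 0, 0, 0.42, 0.5], [0, 0, 0, 0.52, 0.5], [0, 0, 0, 0.6, 0.5], [0, 0, 0, 0.66, 0.5]]}}

```text
clock: 17.67
ee_pos: [0.5272, 0.0216, 0.1441]
tool_rot: [-0.018, 3.119, -0.018]
ft_force: [1.0, 0.3, -1.3]
finger_gap: 0.72
```

```bash
python3 -c "
from h import *;from bench import arm
import cv2
go(arm.state(),[.53,.02,.05],180)
print(Ro.from_rotvec(arm.state()['tool_rot']).as_matrix().round(4))
for n in ('wrist','side','top'):
    c=arm.camera(n); im=c['pixels'][:,:,::-1].copy();cv2.imwrite('pics/%s15.png'%n,im)
t=cv2.imread('pics/side15.png');cv2.imwrite('pics/side15c.png',cv2.resize(t[100:270,210:390],None,fx=4,fy=4))
"
```

```text
pos [0.5272 0.0216 0.1441] H -179.32 tilt 1.46 q6 -0.09 gap 0.720 t 17.67 F [ 1.   0.3 -1.3] M [-0.04  0.11 -0.02]
shift [-0.6 -0.6 94.2] twist -6.271 or 0.012 -12.555
[[-0.9997 -0.0116  0.0228]
 [-0.0118  0.9999 -0.0114]
 [-0.0226 -0.0116 -0.9997]]
```

View pics/side15c.png

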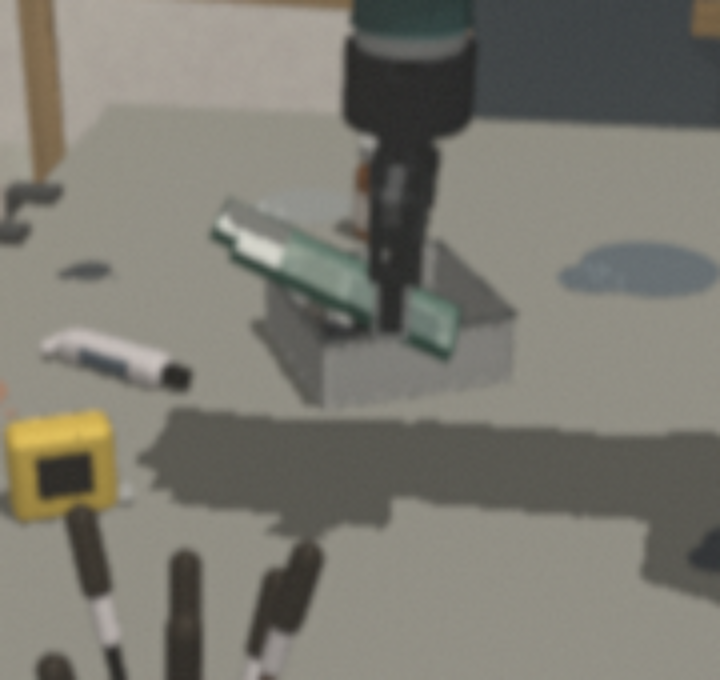

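View pics/top15.png

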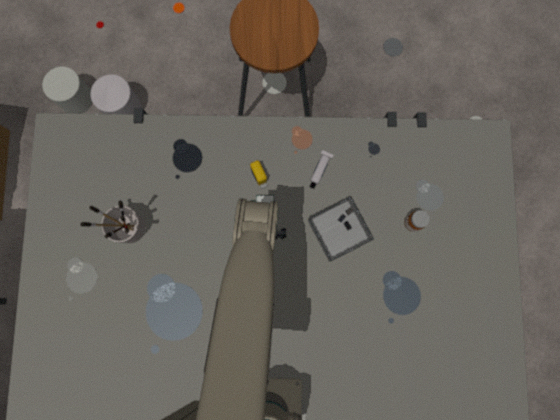

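View pics/wrist15.png

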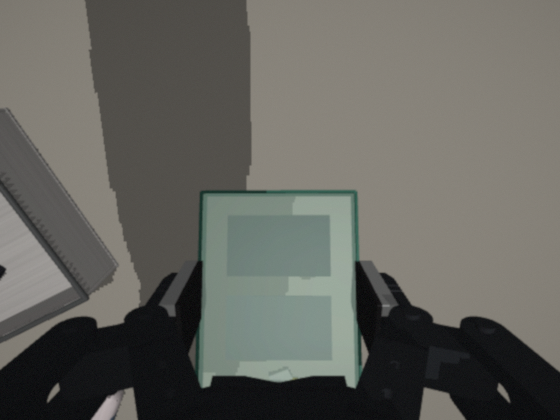

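The plate is held at about a 28° pitch with the label up and away, over clear bench. Lowering it to level against the bench.

Call:
{"api": "step_arm", "payload": {"commands": [[0, 0, 6, 0.012, 0.5], [0, 0, 18, 0.012, 0.5], [0, 0, 34, 0.012, 0.5], [0, 0, 52, 0.012, 0.5], [0, 0, 70, 0.012, 0.5], [0, 0, 86, 0.012, 0.5], [0, 0, 98, 0.012, 0.5], [0, 0, 106, 0.012, 0.5]]}}

```text
clock: 18.48
ee_pos: [0.5283, 0.0205, 0.0362]
tool_rot: [-0.008, 3.122, -0.018]
ft_force: [-0.1, -0.0, -1.0]
finger_gap: 0.724
```

Call:
{"api": "step_arm", "payload": {"commands": [[0, 0, 4, 0, 0.5], [0, 0, 8, 0, 0.5], [0, 0, 12, 0, 0.5], [0, 0, 15, 0, 0.5], [0, 0, 17, 0, 0.5], [0, 0, 19, 0, 0.5], [0, 0, 21, 0, 0.5], [0, 0, 23, 0, 0.5]]}}

```text
clock: 19.15
ee_pos: [0.5291, 0.0202, 0.0134]
tool_rot: [-0.008, 3.121, -0.018]
ft_force: [-0.9, -0.6, -1.6]
finger_gap: 0.722
```

```bash
cat > look2.py <<'E'
import sys
from h import *;from bench import arm
import cv2
k=sys.argv[1]
go(arm.state(),[.53,.02,-.004],180)
print(Ro.from_rotvec(arm.state()['tool_rot']).as_matrix()[:,2].round(4))
for n in ('wrist','side'):
    c=arm.camera(n); im=c['pixels'][:,:,::-1].copy();cv2.imwrite('pics/%s%s.png'%(n,k),im)
t=cv2.imread('pics/side%s.png'%k);cv2.imwrite('pics/side%sc.png'%k,cv2.resize(t[130:260,220:380],None,fx=5,fy=5))
E
python3 look2.py 16
```

```text
pos [0.5291 0.0202 0.0134] H -179.68 tilt 1.35 q6 -0.08 gap 0.722 t 19.15 F [-0.9 -0.6 -1.6] M [-0.    0.04 -0.  ]
shift [-0.5 -0.  17.4] twist -6.278 or 0.006 -12.561
[ 0.0208 -0.0112 -0.9997]
```

View pics/side16c.png

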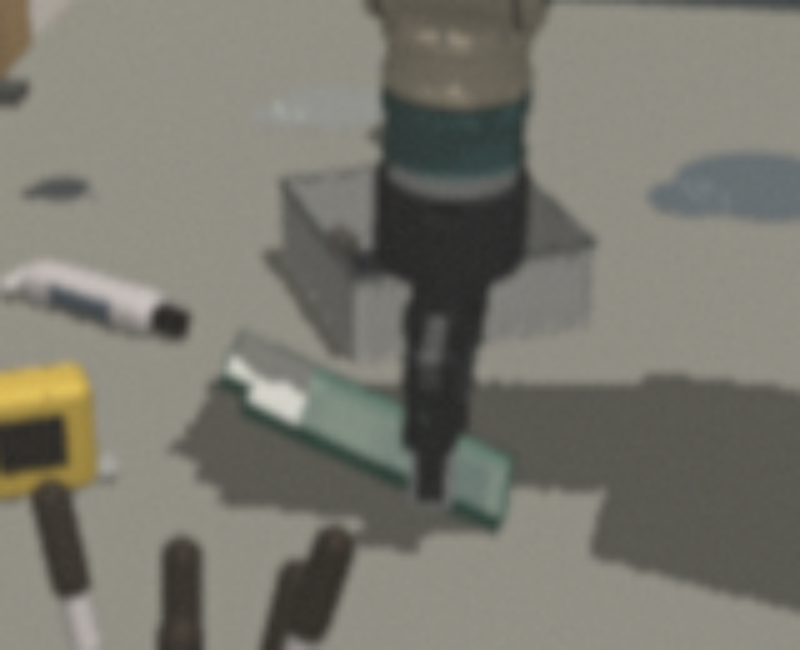

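Call:
{"api": "step_arm", "payload": {"commands": [[0, 0, 3, 0, 0.5], [0, 0, 5, 0, 0.5], [0, 0, 7, 0, 0.5], [0, 0, 9, 0, 0.5], [0, 0, 10, 0, 0.5], [0, 0, 11, 0, 0.5], [0, 0, 12, 0, 0.5], [0, 0, 13, 0, 0.5]]}}

```text
clock: 19.92
ee_pos: [0.5338, 0.0199, 0.0028]
tool_rot: [-0.009, 3.113, -0.018]
ft_force: [1.7, 1.7, 7.5]
finger_gap: 0.726
```

```bash
python3 look2.py 17
```

```text
pos [0.5338 0.0199 0.0028] H -179.68 tilt 1.76 q6 -0.08 gap 0.726 t 19.92 F [1.7 1.7 7.5] M [ 0.14 -0.17 -0.02]
shift [4.  0.2 6.7] twist -6.278 or 0.006 -12.561
[ 0.0287 -0.0113 -0.9995]
```

View pics/side17c.png

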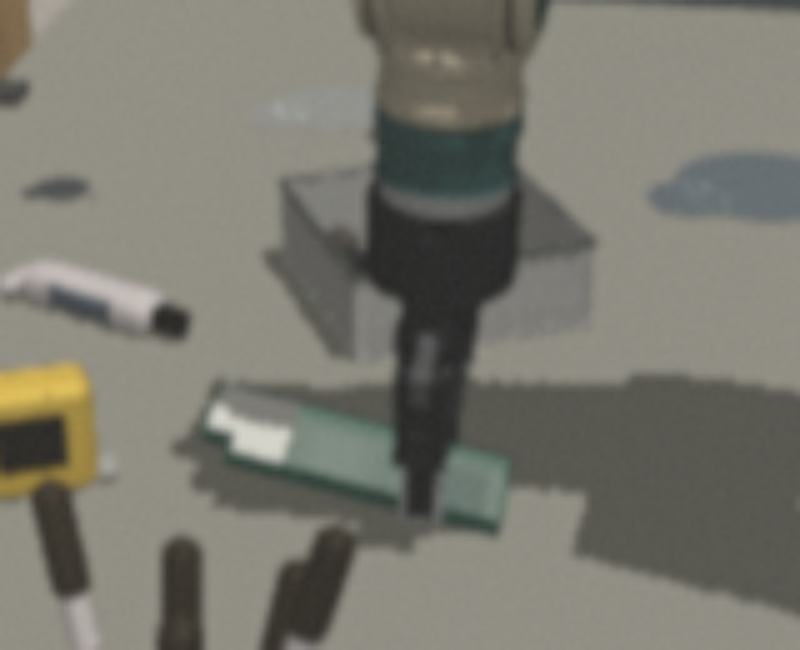

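Call:
{"api": "step_arm", "payload": {"commands": [[1, 0, 3, 0, 0.5], [1, 0, 5, 0, 0.5], [2, 0, 6, 0, 0.5], [2, 0, 7, 0, 0.5], [2, 0, 8, 0, 0.5], [2, 0, 9, 0, 0.5]]}}

```text
clock: 20.52
ee_pos: [0.5368, 0.0195, -0.0038]
tool_rot: [-0.009, 3.105, -0.018]
ft_force: [3.1, 0.3, 8.8]
finger_gap: 0.72
```

```bash
python3 look2.py 18
```

```text
pos [ 0.5368  0.0195 -0.0038] H -179.67 tilt 2.22 q6 -0.08 gap 0.720 t 20.52 F [3.1 0.3 8.8] M [ 0.06 -0.12  0.05]
shift [ 6.8  0.5 -0. ] twist -6.277 or 0.006 -12.561
[ 0.037  -0.0118 -0.9992]
```

View pics/side18c.png

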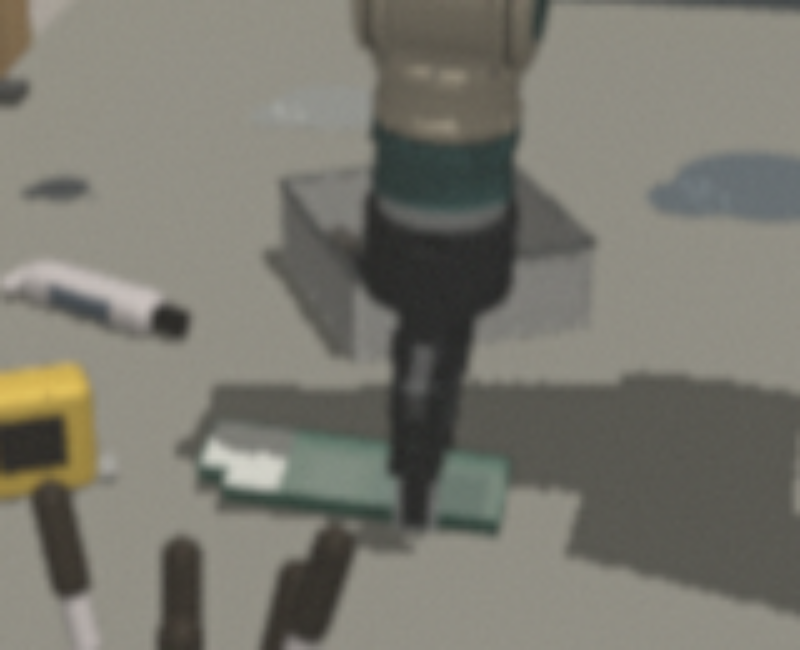

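Call:
{"api": "step_arm", "payload": {"commands": [[1, 0, 3, 0, 0.5], [2, 0, 5, 0, 0.5], [2, 0, 6, 0, 0.5], [2, 0, 6, 0, 0.5]]}}

```text
clock: 20.95
ee_pos: [0.5375, 0.0195, -0.0051]
tool_rot: [-0.01, 3.101, -0.018]
ft_force: [-9.3, -1.1, 32.6]
finger_gap: 0.729
```

```bash
python3 look2.py 19
```

```text
pos [ 0.5375  0.0195 -0.0051] H -179.61 tilt 2.43 q6 -0.09 gap 0.729 t 20.95 F [-9.3 -1.1 32.6] M [0.59 2.2  0.42]
shift [ 7.5  0.5 -1.4] twist -6.276 or 0.007 -12.56
[ 0.041  -0.0112 -0.9991]
```

View pics/side19c.png

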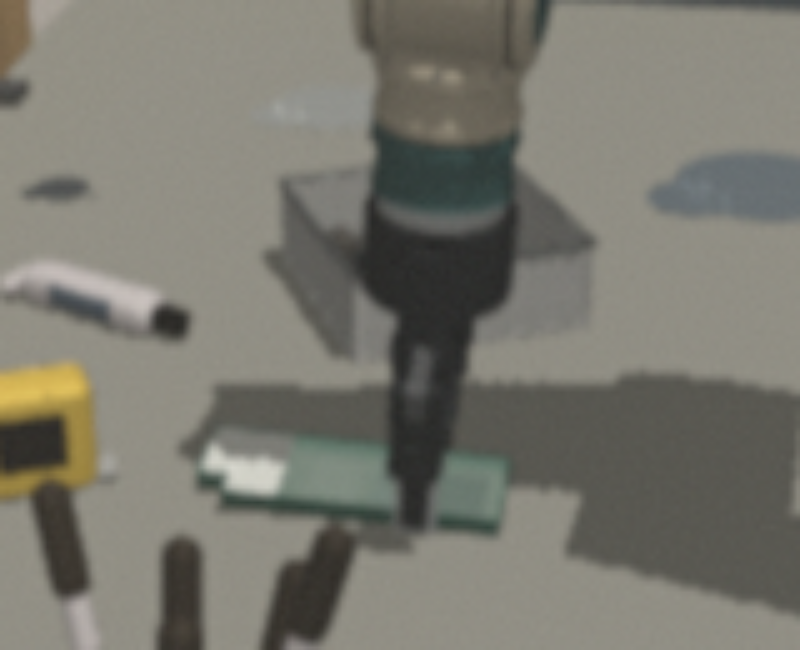

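Force rose to 33 N, so it's bottomed out. I'll ease off, lift, and check how level it is.

Call:
{"api": "step_arm", "payload": {"commands": [[0, 0, -2, 0, 0.5], [0, 0, -6, 0, 0.5], [0, 0, -14, 0, 0.5], [0, 0, -26, 0, 0.5], [0, 0, -40, 0, 0.5], [0, 0, -52, 0, 0.5], [0, 0, -60, 0, 0.5], [0, 0, -62, 0, 0.5]]}}

```text
clock: 21.72
ee_pos: [0.5357, 0.0202, 0.058]
tool_rot: [-0.01, 3.099, -0.018]
ft_force: [-0.2, -0.4, -1.3]
finger_gap: 0.724
```

```bash
python3 look2.py 20; python3 -c "
import cv2
t=cv2.imread('pics/side20.png');cv2.imwrite('pics/side20z.png',cv2.resize(t[170:250,240:340],None,fx=8,fy=8,interpolation=cv2.INTER_CUBIC)[:600])"
```

```text
pos [0.5357 0.0202 0.058 ] H -179.61 tilt 2.55 q6 -0.09 gap 0.724 t 21.72 F [-0.2 -0.4 -1.3] M [0.01 0.12 0.04]
shift [ 8.4  0.6 61.7] twist -6.276 or 0.007 -12.559
[ 0.043  -0.0114 -0.999 ]
```

View pics/side20z.png

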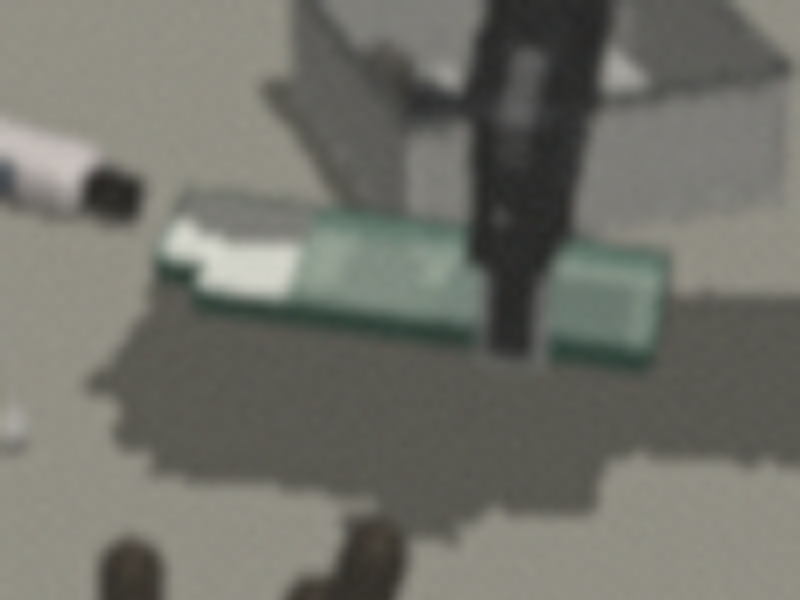

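View pics/wrist20.png

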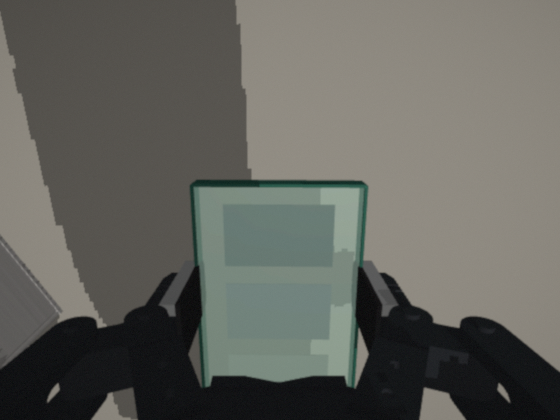

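```bash
cat > fit.py <<'E'
from h import *
from scipy.optimize import least_squares
SIDE=dict(fx=415.34897,cx=277.48213,cy=210.14881,T=np.array([[-0.98168693,-0.18970595,-0.01739034,0.60207264],[-0.078621,0.48660643,-0.87007639,0.0827267],[0.17352092,-0.85277537,-0.49261004,1.01513485],[0,0,0,1]]))
def fit(pts,s,u0,v0,x0,cam=SIDE,fixxy=None):
    W=np.array([p[0] for p in pts])/1000; U=np.array([p[1] for p in pts],float); U=(U+.5)/s-.5+[u0,v0]
    def r(q):
        R=Ro.from_euler('ZYX',q[3:]).as_matrix()
        e=[proj(cam,R@w+q[:3]) for w in W]-U
        e=e.ravel()
        return e
    o=least_squares(r,x0,loss='soft_l1'); q=o.x
    print("pos",q[:3].round(4),"yaw,pitch(+ = label down),roll",np.degrees(q[3:]).round(2)); print(o.fun.reshape(-1,2).round(1).tolist())
    J=o.jac; print("sd",np.sqrt(np.diag(np.linalg.inv(J.T@J)))*[1,1,1,57,57,57]*.3)
    return q
E
python3 - <<'E'
from fit import *
fit([((80,-32,8),(185,188)),((36,-32,8),(320,208)),((-80,-32,8),(668,250)),((-80,32,8),(652,345)),((-80,32,0),(648,368)),((36,32,8),(292,303)),((64,32,8),(196,290)),((64,32,0),(196,312)),((80,16,0),(158,275))],8,240,170,[.57,.02,.062,0,0,0])
E
```

```text
pos [0.5748 0.0109 0.0632] yaw,pitch(+ = label down),roll [ 1.59 -4.08 -0.38]
[[0.3, 0.2], [-0.3, -0.3], [-0.1, -0.1], [0.1, 0.2], [0.2, 0.1], [-0.8, -0.4], [0.3, -0.2], [0.2, -0.2], [0.0, 0.6]]
sd [0.00071401 0.00368422 0.00204844 0.55662188 0.41247953 0.63109776]
```

The fit to the side view leaves about 4° of label-up pitch. The fingertips reached the bench before the plate lay flat. I'll cross-check with the wrist view.

```bash
python3 - <<'E'
import cv2
for k in ('wrist20','w5'):
    t=cv2.imread(f'pics/{k}.png');cv2.imwrite(f'pics/{k}z.png',cv2.resize(t[165:305,180:380],None,fx=4,fy=4,interpolation=cv2.INTER_CUBIC))
E
```

```text
(no output)
```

View pics/wrist20z.png

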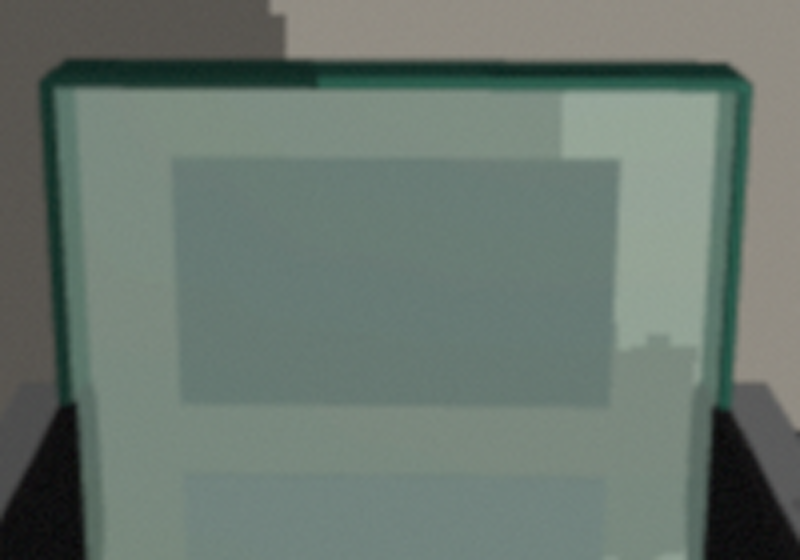

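View pics/w5z.png

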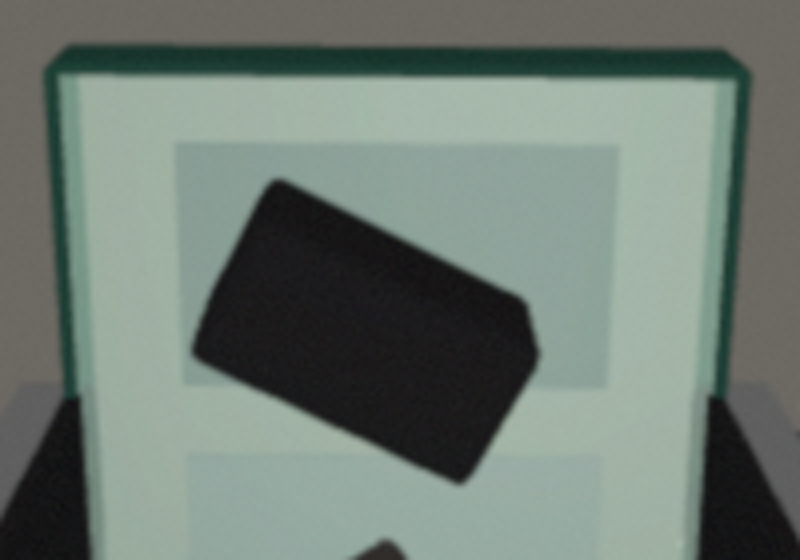

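```bash
cat > wf.py <<'E'
from fit import *
def tool(pos,rv):
    T=np.eye(4);T[:3,:3]=Ro.from_rotvec(rv).as_matrix();T[:3,3]=pos;return T
E
python3 - <<'E'
from wf import *
from bench import arm
s=arm.state();c=arm.camera('wrist')
ct=c['camera_from_world']@tool(s['ee_pos'],s['tool_rot']); np.save('ct.npy',ct); print(ct.round(4))
base=dict(fx=c['fx'],cx=c['cx'],cy=c['cy'])
cam5=dict(base,T=ct@np.linalg.inv(tool([.5526,.115,-.004],[-2.891,1.223,.003])))
cvt=lambda p:((np.array(p)+.5)/4-.5+[180,165])
R=Ro.from_euler('Z',134.1,degrees=True).as_matrix();o=np.array([.528,.1405,0])
sw=[]
for p in [(175,142),(620,147),(607,388),(185,383),(187,453),(602,455)]:
    w=R.T@(ray(cam5,*cvt(p),0.)-o); sw.append(w*1000); print(w.round(4))
for w in [(-80,32,8),(-80,-32,8),(-80,32,0),(-80,-32,0)]:
    print(w,((proj(cam5,R@np.array(w)/1000+o)-[180,165]+.5)*4-.5).round(0))
np.save('sw.npy',np.array(sw))
pts=[((-80,32,8),(750,90)),((-80,-32,8),(42,86)),((-80,32,0),(725,64)),((-80,-32,0),(68,60))]+list(zip([tuple(x) for x in sw],[(172,157),(620,160),(610,405),(182,402),(184,473),(605,475)]))
cam20=dict(base,T=c['camera_from_world'])
fit(pts,4,180,165,[.57,.02,.06,0,0,0],cam=cam20)
E
```

```text
[[ 0.000e+00  1.000e+00 -5.000e-04 -1.000e-04]
 [-9.603e-01 -1.000e-04 -2.789e-01  2.620e-02]
 [-2.789e-01  5.000e-04  9.603e-01  1.565e-01]
 [ 0.000e+00  0.000e+00  0.000e+00  1.000e+00]]
[-0.0681 -0.0217  0.    ]
[-0.0676  0.0228  0.    ]
[-0.0414  0.0226  0.    ]
[-0.0419 -0.0218  0.    ]
[-0.0338 -0.0219  0.    ]
[-0.0336  0.0224  0.    ]
(-80, 32, 8) [739.  39.]
(-80, -32, 8) [46. 39.]
(-80, 32, 0) [721.  24.]
(-80, -32, 0) [65. 23.]
pos [0.5729 0.0199 0.058 ] yaw,pitch(+ = label down),roll [-0.2   3.41 -1.4 ]
[[-0.5, -0.7], [0.1, -0.5], [0.7, -0.7], [-1.9, -0.5], [0.5, 4.4], [0.8, 5.2], [-1.4, 1.2], [0.8, 0.7], [0.9, -0.6], [-1.8, -0.7]]
sd [1.05195380e-04 1.79636151e-04 3.16560977e-04 1.57154797e-01
 2.78727270e-01 4.54237130e-01]
```

```bash
python3 - <<'E'
from wf import *
from bench import arm
s=arm.state();c=arm.camera('wrist');ct=np.load('ct.npy')
base=dict(fx=c['fx'],cx=c['cx'],cy=c['cy'])
sw=[(-64,-22,0),(-64,22,0),(-38,22,0),(-38,-22,0),(-30,-22,0),(-30,22,0)]
np.save('sw.npy',np.array(sw))
E4=[(-80,32,8),(-80,-32,8),(-80,32,0),(-80,-32,0)]
cam5=dict(base,T=ct@np.linalg.inv(tool([.5526,.115,-.004],[-2.891,1.223,.003])))
fit(list(zip(E4+sw,[(748,76),(48,73),(722,50),(70,47),(175,142),(620,147),(607,388),(185,383),(187,453),(602,455)])),4,180,165,[.52,.14,0,2.34,0,0],cam=cam5)
cam20=dict(base,T=c['camera_from_world'])
fit(list(zip(E4+sw,[(750,90),(42,86),(725,64),(68,60),(172,157),(620,160),(610,405),(182,402),(184,473),(605,475)])),4,180,165,[.57,.02,.06,0,0,0],cam=cam20)
go(s,[.6,0,.1],180)
E
```

```text
pos [ 0.5283  0.1399 -0.0143] yaw,pitch(+ = label down),roll [ 1.3387e+02  1.2010e+01 -4.0000e-02]
[[0.1, -0.2], [-0.2, -0.3], [2.1, -2.2], [-1.2, -2.2], [1.3, 10.7], [-1.6, 9.9], [-2.9, 1.5], [2.7, 2.3], [3.3, -0.8], [-2.9, -0.9]]
sd [2.88818661e-04 2.89389314e-04 3.27078644e-04 3.03368007e-01
 2.59303976e-01 6.71018580e-01]
pos [0.5708 0.0205 0.0504] yaw,pitch(+ = label down),roll [ 0.11  8.91 -0.25]
[[0.1, -0.3], [-0.0, -0.2], [1.8, -2.3], [-1.8, -2.1], [1.2, 10.7], [-1.3, 10.6], [-3.2, 2.1], [2.7, 2.2], [3.3, -1.0], [-3.2, -0.8]]
sd [1.38355739e-04 3.77199052e-04 3.34236872e-04 2.95930246e-01
 2.65532833e-01 6.63003949e-01]
pos [0.5345 0.0202 0.0564] H -179.61 tilt 2.40 q6 -0.09 gap 0.727 t 21.87 F [-0.  -0.  -2.3] M [ 0.01  0.12 -0.01]
shift [-67.1 -21.1 -40.7] twist -6.276 or 0.007 -12.56
```

Both views agree on roughly 4° label-up. To take that out, I'll rest the plain end on the tin's far-side rim from outside, with the label pointing away from the tin, and press down about 2 mm.

Call:
{"api": "step_arm", "payload": {"commands": [[0, 0, -6, 0, 0.5], [0, 0, -18, 0, 0.5], [0, 0, -34, -0.05, 0.5], [0, 0, -50, -0.12, 0.5], [0, 0, -64, -0.2, 0.5], [0, 0, -74, -0.3, 0.5], [0, 0, -79, -0.4, 0.5], [0, 0, -80, -0.476, 0.5]]}}

```text
clock: 22.58
ee_pos: [0.5316, 0.0211, 0.1372]
tool_rot: [-0.749, 3.013, -0.033]
ft_force: [0.4, 0.4, -2.9]
finger_gap: 0.727
```

```bash
python3 -c "
from h import *;from bench import arm
go(arm.state(),[.6588,-.172,.1],-152.3)"
```

```text
pos [0.5316 0.0211 0.1372] H -152.06 tilt 2.45 q6 -0.56 gap 0.727 t 22.58 F [ 0.4  0.4 -2.9] M [0.05 0.11 0.  ]
shift [ -20.7 -228.9   44.5] twist 0.004 or 6.287 -6.279
```

Call:
{"api": "step_arm", "payload": {"commands": [[0, -6, 0, 0, 0.5], [-1, -20, 0, 0, 0.5], [-3, -44, 1, 0, 0.5], [-6, -74, 2, 0, 0.5], [-9, -106, 3, 0, 0.5], [-12, -138, 4, 0, 0.5], [-15, -168, 5, 0, 0.5], [-18, -194, 6, 0, 0.5]]}}

```text
clock: 23.25
ee_pos: [0.6396, -0.1453, 0.1366]
tool_rot: [-0.744, 3.014, -0.034]
ft_force: [0.7, 0.5, -2.4]
finger_gap: 0.724
```

Call:
{"api": "step_arm", "payload": {"commands": [[-1, -12, 0, 0, 0.5], [-2, -22, 0, 0, 0.5], [-3, -30, 0, 0, 0.5], [-3, -34, 0, 0, 0.5], [-3, -35, 0, 0, 0.5], [-3, -35, 0, 0, 0.5]]}}

```text
clock: 23.75
ee_pos: [0.658, -0.1741, 0.1376]
tool_rot: [-0.745, 3.015, -0.033]
ft_force: [-0.4, 0.3, -1.6]
finger_gap: 0.728
```

```bash
python3 -c "
from h import *;from bench import arm
import cv2
go(arm.state(),[.6588,-.172,.06],-152.3)
for n in ('wrist','side','top'):
    c=arm.camera(n); im=c['pixels'][:,:,::-1].copy();cv2.imwrite('pics/%s21.png'%n,im)
    if n=='wrist':
        for p in ((.6695,-.2494,.055),(.602,-.1223,.055),(.634,-.185,.055),(.4644,-.1867,.055)): print(proj(c,p))
t=cv2.imread('pics/side21.png');cv2.imwrite('pics/side21c.png',cv2.resize(t[90:210,200:350],None,fx=5,fy=5))
"
```

```text
pos [ 0.658  -0.1741  0.1376] H -152.23 tilt 2.40 q6 -0.84 gap 0.728 t 23.75 F [-0.4  0.3 -1.6] M [ 0.06  0.12 -0.03]
shift [ 0.7  3.8 77.6] twist 0.001 or 6.284 -6.282
[170.53509569 173.53501507]
[397.67432213 173.94635037]
[285.54866296 171.96167247]
[ 443.20250431 -125.89855333]
```

View pics/wrist21.png

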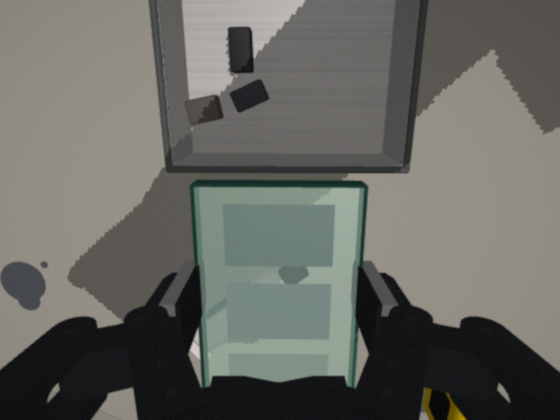

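View pics/side21c.png

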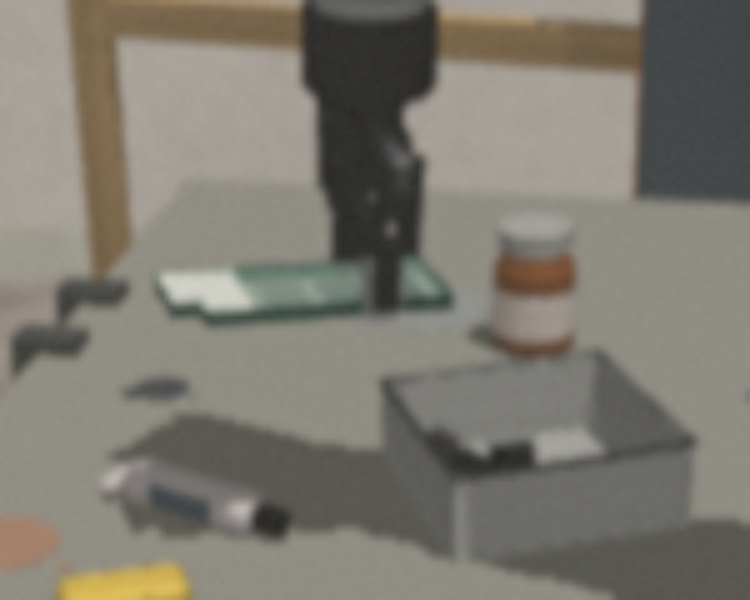

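Call:
{"api": "step_arm", "payload": {"commands": [[0, 0, 5, 0, 0.5], [0, 1, 15, 0, 0.5], [0, 2, 29, 0, 0.5], [0, 3, 44, 0, 0.5], [0, 4, 58, 0, 0.5], [1, 4, 69, 0, 0.5], [1, 4, 76, 0, 0.5], [1, 4, 78, 0, 0.5]]}}

```text
clock: 24.57
ee_pos: [0.6569, -0.171, 0.0574]
tool_rot: [-0.746, 3.017, -0.03]
ft_force: [-0.4, -0.4, -2.4]
finger_gap: 0.723
```

```bash
cat > look3.py <<'E'
import sys
from h import *;from bench import arm
import cv2
k=sys.argv[1]
go(arm.state(),[.6588,-.172,.05],-152.3)
print(Ro.from_rotvec(arm.state()['tool_rot']).as_matrix()[:,2].round(4))
for n in ('wrist','side'):
    c=arm.camera(n); im=c['pixels'][:,:,::-1].copy();cv2.imwrite('pics/%s%s.png'%(n,k),im)
t=cv2.imread('pics/side%s.png'%k);cv2.imwrite('pics/side%sc.png'%k,cv2.resize(t[120:195,210:310],None,fx=8,fy=8,interpolation=cv2.INTER_CUBIC))
E
python3 look3.py 22
```

```text
pos [ 0.6569 -0.171   0.0574] H -152.20 tilt 2.21 q6 -0.84 gap 0.723 t 24.57 F [-0.4 -0.4 -2.4] M [-0.02  0.14  0.03]
shift [-1.  -1.5  7.5] twist 0.002 or 6.285 -6.281
[ 0.0371 -0.0106 -0.9993]
```

View pics/side22c.png

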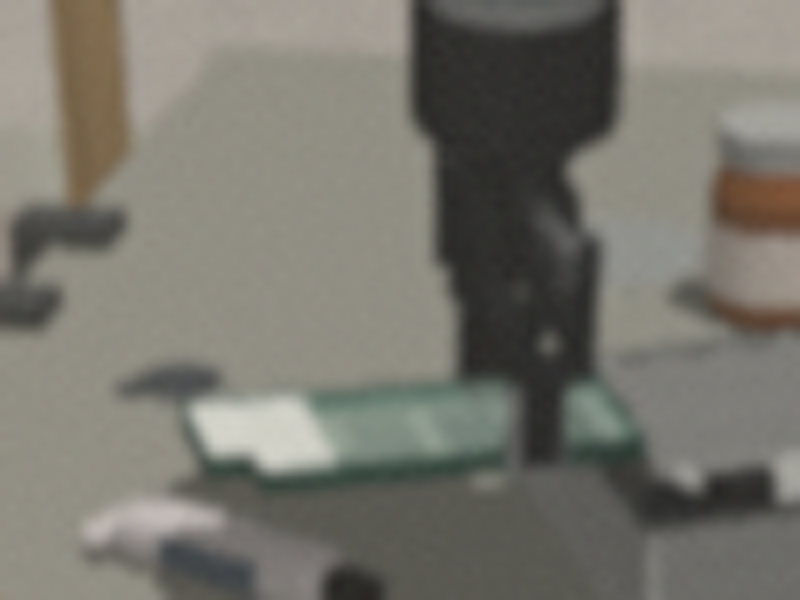

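View pics/wrist22.png

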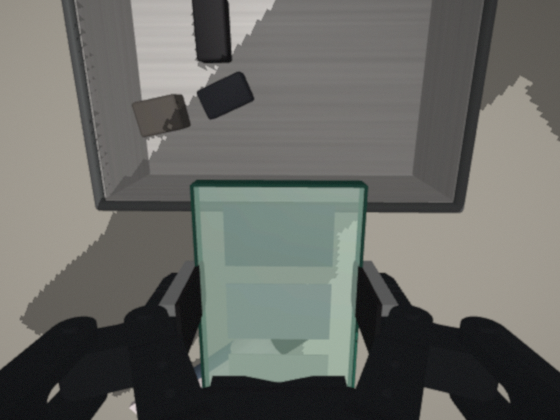

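Call:
{"api": "step_arm", "payload": {"commands": [[-1, -1, 2, 0, 0.5], [-1, -1, 4, 0, 0.5], [-1, -1, 6, 0, 0.5], [-1, -1, 7, 0, 0.5], [-1, -1, 8, 0, 0.5]]}}

```text
clock: 25.08
ee_pos: [0.6599, -0.1721, 0.0514]
tool_rot: [-0.745, 3.015, -0.032]
ft_force: [0.4, -0.5, -1.9]
finger_gap: 0.723
```

```bash
python3 look3.py 23
```

```text
pos [ 0.6599 -0.1721  0.0514] H -152.20 tilt 2.38 q6 -0.84 gap 0.723 t 25.08 F [ 0.4 -0.5 -1.9] M [ 0.04  0.16 -0.02]
shift [1.  0.7 1.4] twist 0.002 or 6.285 -6.281
[ 0.0399 -0.0116 -0.9991]
```

View pics/side23c.png

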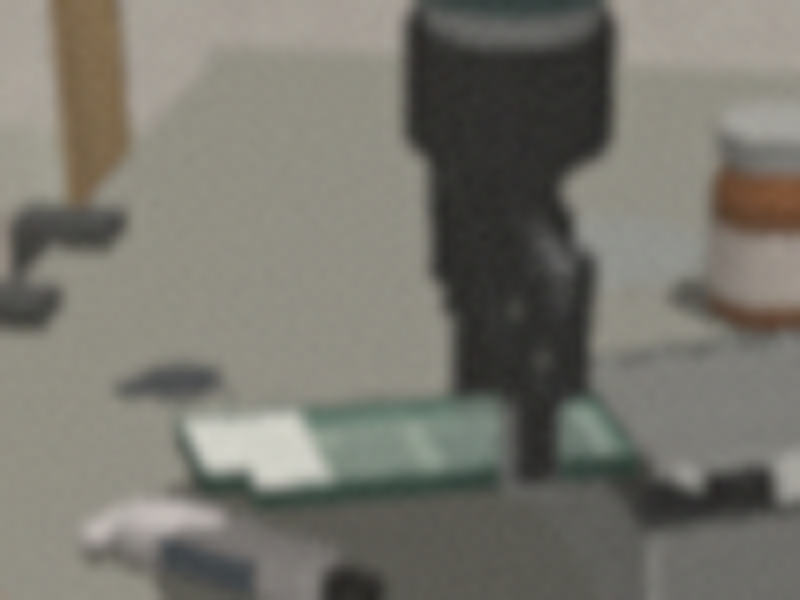

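View pics/wrist23.png

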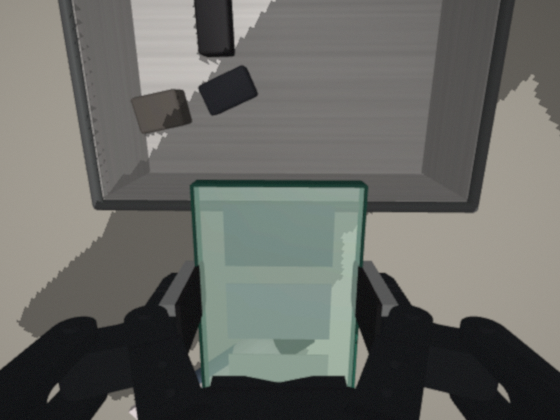

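Call:
{"api": "step_arm", "payload": {"commands": [[0, 0, 2, 0, 0.5], [0, 0, 3, 0, 0.5], [0, 0, 4, 0, 0.5], [0, 0, 5, 0, 0.5]]}}

```text
clock: 25.52
ee_pos: [0.6606, -0.1721, 0.0484]
tool_rot: [-0.745, 3.014, -0.033]
ft_force: [-3.0, 2.6, 9.2]
finger_gap: 0.726
```

```bash
python3 look3.py 24
```

```text
pos [ 0.6606 -0.1721  0.0484] H -152.20 tilt 2.45 q6 -0.84 gap 0.726 t 25.52 F [-3.   2.6  9.2] M [ 0.44  1.05 -0.05]
shift [ 1.5  0.9 -1.7] twist 0.002 or 6.285 -6.281
[ 0.0411 -0.0116 -0.9991]
```

View pics/wrist24.png

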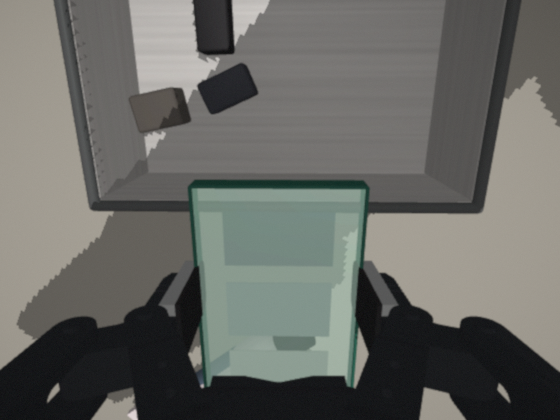

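Call:
{"api": "step_arm", "payload": {"commands": [[0, 0, 3, 0, 0.5], [1, 0, 4, 0, 0.5], [1, 0, 4.5, 0, 0.5]]}}

```text
clock: 25.87
ee_pos: [0.6619, -0.1725, 0.0466]
tool_rot: [-0.744, 3.009, -0.034]
ft_force: [-1.0, 3.3, 7.8]
finger_gap: 0.727
```

Call:
{"api": "step_arm", "payload": {"commands": [[0, 0, -2, 0, 0.5], [0, 0, -6, 0, 0.5], [0, 0, -12, 0, 0.5], [0, 0, -20, 0, 0.5], [0, 0, -28, 0, 0.5], [0, 0, -30, 0, 0.5], [0, 0, -30, 0, 0.5]]}}

```text
clock: 26.45
ee_pos: [0.6615, -0.1726, 0.078]
tool_rot: [-0.744, 3.007, -0.036]
ft_force: [-0.7, -0.1, -1.6]
finger_gap: 0.72
```

```bash
python3 look3.py 25
```

```text
pos [ 0.6615 -0.1726  0.078 ] H -152.18 tilt 2.83 q6 -0.84 gap 0.720 t 26.45 F [-0.7 -0.1 -1.6] M [-0.05  0.12  0.01]
shift [ 3.1  2.7 27.8] twist 0.002 or 6.285 -6.281
[ 0.0477 -0.0124 -0.9988]
```

View pics/side25c.png

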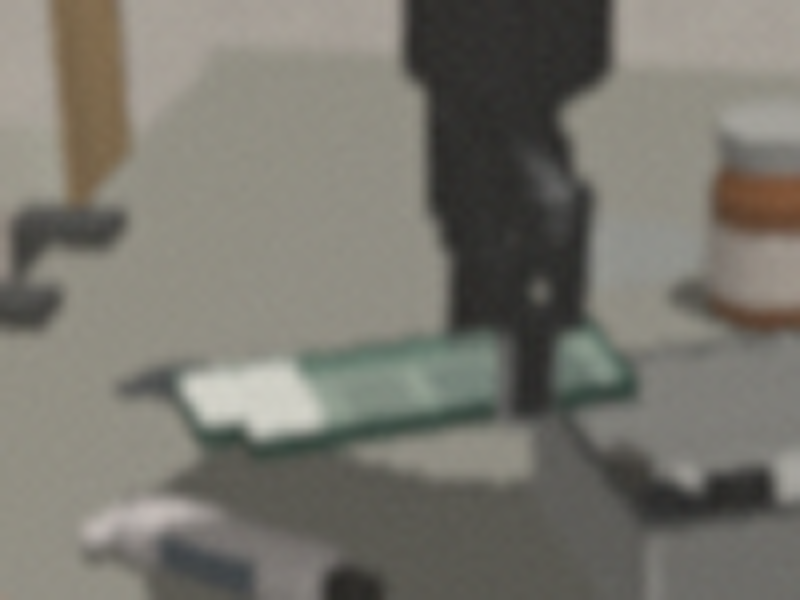

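View pics/wrist25.png

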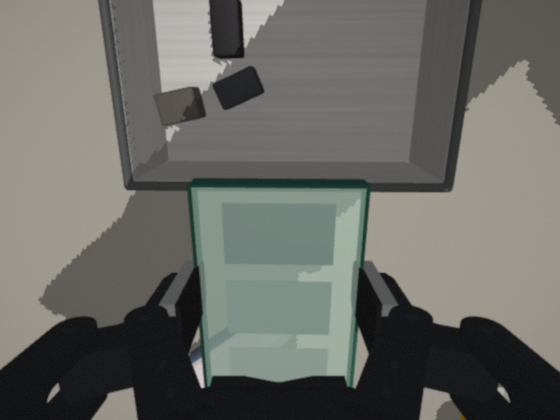

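Call:
{"api": "step_arm", "payload": {"commands": [[0, 3, -10, 0.02, 0.5], [0, 10, -26, 0.08, 0.5], [1, 24, -46, 0.14, 0.5], [2, 44, -66, 0.22, 0.5], [3, 68, -84, 0.3, 0.5], [4, 92, -98, 0.38, 0.5], [5, 112, -106, 0.45, 0.5], [6, 122, -110, 0.483, 0.5]]}}

```text
clock: 27.22
ee_pos: [0.5924, -0.0637, 0.1845]
tool_rot: [0.0, 3.095, -0.017]
ft_force: [-0.0, -0.4, -1.4]
finger_gap: 0.726
```

```bash
python3 -c "
from h import *;from bench import arm
go(arm.state(),[.56,0,.19],180)"
```

```text
pos [ 0.5924 -0.0637  0.1845] H 180.00 tilt 2.74 q6 -0.22 gap 0.726 t 27.22 F [-0.  -0.4 -1.4] M [ 0.02  0.11 -0.02]
shift [32.1 63.6 -7.7] twist -0.0 or 6.283 -6.283
```

Call:
{"api": "step_arm", "payload": {"commands": [[3, 6, -2, 0, 0.5], [8, 16, -4, 0, 0.5], [15, 30, -6, 0, 0.5], [22, 44, -8, 0, 0.5], [28, 55, -8, 0, 0.5], [31, 62, -8, 0, 0.5], [32, 64, -8, 0, 0.5], [32, 64, -8, 0, 0.5]]}}

```text
clock: 27.88
ee_pos: [0.5596, 0.0011, 0.19]
tool_rot: [-0.001, 3.095, -0.017]
ft_force: [-0.5, -0.8, -2.1]
finger_gap: 0.721
```

```bash
python3 -c "
from h import *;from bench import arm
import cv2
go(arm.state(),[.56,0,.19],180)
print(Ro.from_rotvec(arm.state()['tool_rot']).as_matrix()[:,2].round(4))
for n in ('wrist','side','top'):
    c=arm.camera(n); im=c['pixels'][:,:,::-1].copy();cv2.imwrite('pics/%s26.png'%n,im)
t=cv2.imread('pics/side26.png');cv2.imwrite('pics/side26c.png',cv2.resize(t[110:185,225:325],None,fx=8,fy=8,interpolation=cv2.INTER_CUBIC))
t=cv2.imread('pics/wrist26.png');cv2.imwrite('pics/wrist26z.png',cv2.resize(t[165:305,180:380],None,fx=4,fy=4,interpolation=cv2.INTER_CUBIC))
"
```

```text
pos [0.5596 0.0011 0.19  ] H -179.94 tilt 2.72 q6 -0.11 gap 0.721 t 27.88 F [-0.5 -0.8 -2.1] M [ 0.01  0.08 -0.03]
shift [-0.3 -1.1  0. ] twist -6.282 or 0.001 -12.565
[ 0.0462 -0.0108 -0.9989]
```

View pics/side26c.png

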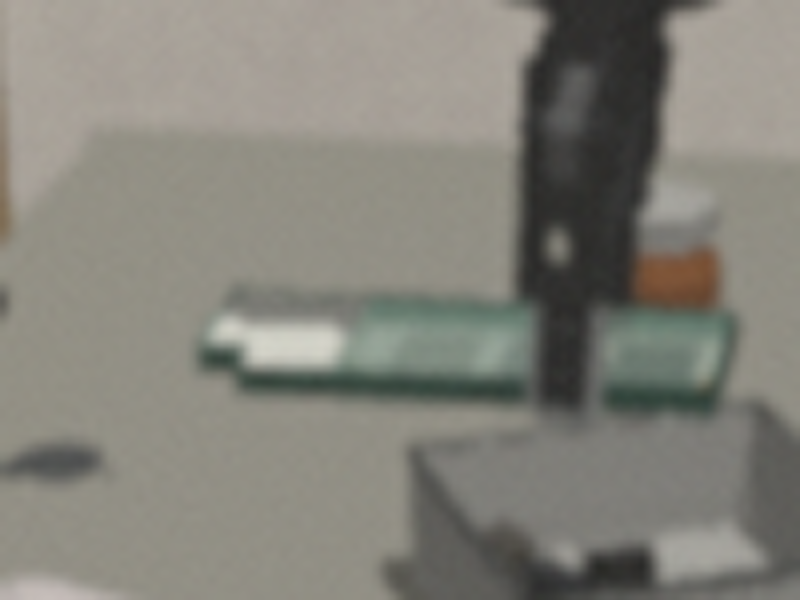

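View pics/wrist26z.png

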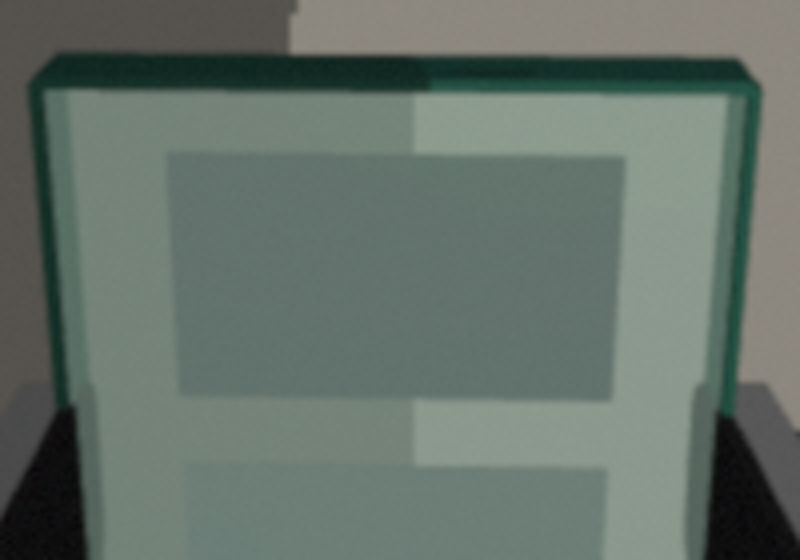

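View pics/side26.png

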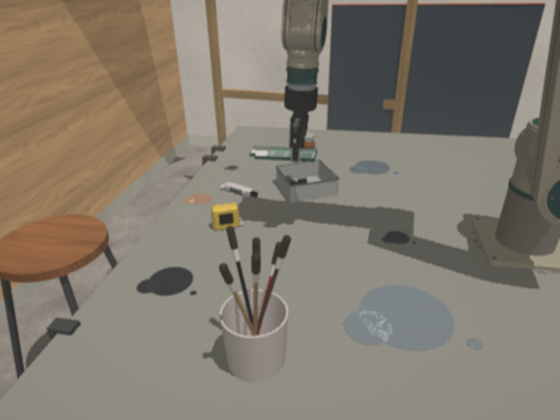

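```bash
python3 - <<'E'
from fit import *
pts=[((80,-32,8),(235,288)),((36,-32,8),(372,300)),((-80,-32,8),(738,315)),((-80,32,8),(715,388)),((-80,32,0),(713,410)),((36,32,8),(343,370)),((64,32,8),(240,367)),((64,32,0),(238,388)),((80,16,0),(198,370)),((80,16,8),(202,345))]
q=fit(pts,8,225,110,[.6,.0,.2,0,0,0])
# with y prior and level hypotheses: overlay residual
W=np.array([p[0] for p in pts])/1000;U=(np.array([p[1] for p in pts],float)+.5)/8-.5+[225,110]
for sy in (.001,):
  def r(p):
    R=Ro.from_euler('ZYX',p[3:]).as_matrix()
    return np.r_[np.ravel([proj(SIDE,R@w+p[:3]) for w in W]-U),(p[1]-sy)/.0015*.4,p[5]/np.radians(1)*.4]
  o=least_squares(r,q,loss='soft_l1');print(o.x[:3].round(4),np.degrees(o.x[3:]).round(2),np.sqrt(np.mean(o.fun**2)))
E
```

```text
pos [ 0.5969 -0.0034  0.196 ] yaw,pitch(+ = label down),roll [0.85 0.24 1.32]
[[0.1, 0.5], [-0.1, -0.3], [-0.2, -0.1], [0.1, -0.1], [0.3, 0.4], [-1.5, -0.1], [-0.0, -0.3], [0.4, 0.2], [0.5, -0.2], [-0.2, -0.1]]
sd [0.00079196 0.0036641  0.00150118 0.51366048 0.30350484 0.5546197 ]
[0.5961 0.0006 0.1977] [0.61 0.35 0.94] 0.4279551116924758
```

The fit gives pitch about 0.3°, roll about 1°, yaw about 0.6° and underside about 0.197 m. One last check of the hold and the scene before handing in.

Call:
{"api": "step_arm", "payload": {"commands": [[0, 0, 0, 0, 0.5], [0, 0, 0, 0, 0.5], [0, 0, 0, 0, 0.5], [0, 0, 0, 0, 0.5], [0, 0, 0, 0, 0.5], [0, 0, 0, 0, 0.5], [0, 0, 0, 0, 0.5], [0, 0, 0, 0, 0.5]]}}

```text
clock: 28.7
ee_pos: [0.5604, 0.0, 0.1902]
tool_rot: [0.001, 3.095, -0.017]
ft_force: [0.2, 0.2, -1.7]
finger_gap: 0.723
```

```bash
python3 -c "
from h import *;from bench import arm
import cv2
go(arm.state(),[.56,0,.19],180)
for n in ('side','top'):
    c=arm.camera(n); im=c['pixels'][:,:,::-1].copy();cv2.imwrite('pics/%s27.png'%n,im)
a=cv2.imread('pics/side27.png');b=cv2.imread('pics/side26.png')
print(cv2.absdiff(a,b)[120:180,225:325].mean(), cv2.absdiff(a,b)[250:300,400:500].mean())
t=cv2.imread('pics/top27.png');cv2.imwrite('pics/top27c.png',cv2.resize(t[110:290,210:450],None,fx=3,fy=3))
"
```

```text
pos [0.5604 0.     0.1902] H 179.98 tilt 2.76 q6 -0.11 gap 0.723 t 28.70 F [ 0.2  0.2 -1.7] M [ 0.03  0.1  -0.01]
shift [ 0.4 -0.   0.2] twist -0.0 or 6.283 -6.284
1.5045 1.0639333333333334
```

View pics/top27c.png

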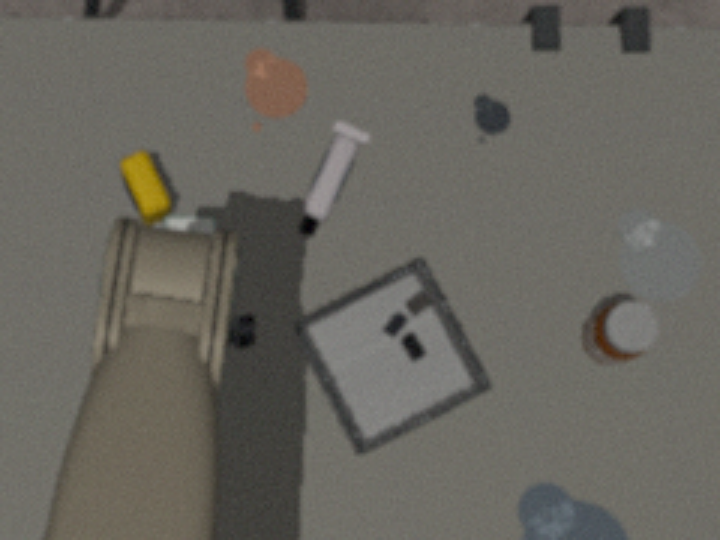

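The hold is steady. The top view shows all three stubs in the tin, around (395–425, 300–350), and the tape, tube and jar undisturbed.

```bash
python3 -c "
from bench import arm
print(arm.finish_job())"
```

```text
the job is handed in; nothing more can be done
None
```

The three stubs are in the tin, and the plate is held up to the painter by its clear part, level with the frosted end pointing straight ahead. I handed the job in at about 29 s.

**How it was done:** the tool can't be tilted directly. I pressed the plate's underside gently on the tin rim so it turned in the jaws, label end up, and all three stubs slid off the plain end. I then levelled it in the grip without letting go: first against the bench, then with its plain end on another side of the tin rim.

**Last checks:**

| Check | Result |
|---|---|
| Level (side-camera fit, about ±0.5°) | pitch about 0.3°, roll about 1° |
| Heading | about 0.6° off straight ahead |
| Height of the plate's underside | about 0.197 m above the bench |
| Hold | steady over the last 0.7 s before hand-in |
| Stubs | all three in the tin in the top view; none seen on the frosting |
| Tape, paint tube, jar | undisturbed in the top view |
| Tin | still in place; any small shift was not measured |

**Checks that failed or disagreed:**
- **Levelling on the bench:** the first try stopped about 4° short because the fingertips bottomed out, at a 33 N peak. I corrected this on the tin rim.
- **Wrist-camera fit:** it was unreliable, with large residuals, so the final angles rest on the side camera alone.
- **Gripper tilt:** the gripper ended about 2.7° off vertical, which the plate's angle in the jaws offsets.

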